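# Fit the new board into the press controller and lever it home

### The job

Take the new green board from its wooden block and stand it in the socket of the open blue controller while both red ejector levers are still swung outward. Then push the left lever inward, and after it the right one, until each has pressed the board onto its seat and resists a firm steady push of about 18 N; never push the levers or the controller with more than 25 N. Leave the old brown board and everything else where it is, and let go at the end.

Things in the scene. Friction and masses are not known exactly. Their poses are not given: they have to be found in the camera images.
- new_board: new board: green circuit board standing upright, light grey grip bar on top. Origin: centre of its lower edge; x thickness, y length, z up. Foot 6 thick x 110 long x 25 high; above it 84 long to 87 (chips 11 thick), so each end has a shoulder 13 long, 25 above the lower edge; grip bar 12 thick x 60 long, 85 to 109 mm above the lower edge. About 0.18 kg. Either face may look forward
- old_board: the old board, same shape but brown with a black grip bar, standing in the other block; leave it alone
- block_a: fixed dark wooden block 60 x 134 x 32 mm in which the new board stands, in a slot along the block's y, 22 mm deep (slot floor 10 mm above the table); origin at the centre of its underside
- block_b: the same kind of block, holding the old board
- controller: fixed open controller: blue tray 190 (x) x 350 (y) mm, rim 26 high, origin at the centre of its underside; x away from the robot at yaw 0, y along the socket, z up. Black socket in its middle, slot 8.5 mm wide x 113 long; guide walls (70 long, 31 mm over both) rise to 70 mm, their flared lips to 83; end stops to 54. Other innards stay below 60 mm
- socket (a point): centre of the slot, 80 mm above the tray's underside, axes as the controller. Two sprung contact pads (at y = +-40 mm) hold up the inserted board, its lower edge 40 mm above the tray's underside; each pushes up with 4 N, rising to 8. Seated, the edge lies on a shimmed seat bar deep in the slot, at 30 to 35 mm, a height that differs from unit to unit and cannot be seen
- lever_left (a joint): red left ejector lever (+y end), axle along the controller's x; grows as the handle's top swings outward (+y). Starts 0.85 to 1.05 (limit 1.1), clear of the board's path. Home is where the board meets its seat: somewhere from -0.03 to 0.2, found by feel. Stays where left; at the knob it takes 4 to 5 N to move, 7 to 12 N in the last 0.3 rad before home, then climbs 2 to 5 N per mm of push
- lever_right (a joint): red right ejector lever (-y end), axle along the controller's x; grows as the handle's top swings outward (-y). Starts 0.85 to 1.05 (limit 1.1), clear of the board's path. Home is where the board meets its seat: somewhere from -0.03 to 0.2, found by feel. Stays where left; at the knob it takes 4 to 5 N to move, 7 to 12 N in the last 0.3 rad before home, then climbs 2 to 5 N per mm of push
- lever_left_knob (a point): centre of the left lever's round cross-knob (14 mm diameter, 22 long along the controller's x), at the top of its 9 x 6 mm handle bar, 78 mm from the hinge axis; at joint value 0 the line hinge-knob leans 0.09 rad outward from vertical; pushed inward from its outer side. Its own axes turn with the lever
- lever_right_knob (a point): centre of the right lever's round cross-knob (14 mm diameter, 22 long along the controller's x), at the top of its 9 x 6 mm handle bar, 78 mm from the hinge axis; at joint value 0 the line hinge-knob leans 0.09 rad outward from vertical; pushed inward from its outer side. Its own axes turn with the lever
- lever_left_hinge (a point): on the left lever's hinge axis, 86 mm to +y of the socket's centre and 59 mm above the tray's underside; axes as the controller
- lever_right_hinge (a point): on the right lever's hinge axis, 86 mm to -y of the socket's centre and 59 mm above the tray's underside; axes as the controller
- jar: bystander: closed jar, 60 diameter x 80 high
- mug: bystander: white mug, 76 diameter x 90 high
- screwdriver: bystander: screwdriver lying on the bench
- hammer: bystander: hammer lying on the bench
- ring: bystander: brass ring, 60 diameter x 20 high
- spool: bystander: orange spool, 50 diameter x 38 high

How it is judged:
By the outcome, as a careful person would: the job done as asked, in the order asked, and still so for the second after the job is handed in, with the robot touching nothing.
It also fails if it takes over 72 s, if anything falls off the work surface, if the arm or the gripper's body presses on something with over 40 N, if the wrist force passes 120 N, or if a joint passes its speed limit or range.

### The arm

A 7-joint arm with a two-finger parallel gripper is mounted at the origin on the work surface. World frame = base frame: x ahead of the robot, y to its left, z up, the work surface at z = 0. Lengths are in m, angles in rad, forces in N, time in s.
With the tool pointing down it reaches from about 0.4 to 0.85 m from the base axis. Payload 4.5 kg.
Tool frame: the origin (TCP) lies at the centre of the arm's flange, where the gripper is bolted on; the fingertips stand 166 mm ahead of it and the grasp point (between the pads) lies 147 mm ahead of it (r.grip_depth is the distance from the TCP to the grasp point, in m); z points along the fingers, y is the line along which they close (so a half turn about z gives the same grasp; the last joint's range is limited). The gripper opens to 88 mm and grips with 3 to 60 N. Pads are 18 mm wide; open, the fingers measure 123 mm over their backs; the gripper's body (75 mm by 187 mm) begins 45 mm behind the grasp point.
Start: joints at [-1.166, 0.689, -0.195, 1.565, 0.157, 0.902, -0.215], TCP at [0.226, 0.583, 0.405] pointing down, gripper open.
Joint ranges: [-3.01, 3.01], [-0.46, 2.08], [-1.47, 1.51], [0.13, 2.56], [-1, 4.14], [0.04, 2.09], [-2.66, 2.66]. Speed limits (rad/s): [2.57, 2.57, 3.14, 3.14, 3.14, 3.14, 3.14].

### API

Orientations are given as a unit quaternion [x, y, z, w].
In Python, from plant import status, cams, r, finder gives the robot as it stands.
- The arm moves only by the tool play_rows, never from a script. Its argument "rows" is a list of rows, each a list of 7 numbers: the opening in per cent of the stroke, from 0 (shut) to 100 (fully open), then the shift along the tool's x, y, z in m, then the turn, a rotation vector about the tool's x, y, z in degrees. A call has 1 to 8 rows; each row shifts and turns the commanded pose from where the row before left it, along the tool's axes as they then stand; what a row does not reach is not made up. A row lasts 1/8 s, in which the tool goes at most 62.5 mm and 10.7 degrees, less where a joint would pass 70% of its speed; a pose out of reach is approached as far as the arm can. A call with a gripper value outside its range is refused whole. The fingers move at their own pace and stop on an object; "grip_force" is the grip in N (left out, the last holds). Time passes only in rows, so rows that do not move let the fingers close. It gives the time, the measured TCP pose, the force, the opening and the grip force at its end, in the units of the state.
- status.get_state(): the state, without advancing time (a new reading comes with each control period).
- cams.snapshot(name): name is "scene" or "side" or "wrist"; returns the picture (480x640x3 uint8, red, green, blue); there is no depth.
- cams.camera_params(name): a dict with "vfov" (degrees; the focal length in pixels is half the picture's height over the tangent of half this angle, whatever the lens; pixels are square), "cx", "cy" (the principal point, pixels), "R" (3x3) and "t" (3): a world point X has camera coordinates R X + t; the wrist camera has in their place "tool_from_camera" (4x4, takes a point from camera to tool coordinates, whose origin is the TCP and whose axes are the flange's). Camera axes: x right, y down, z forward; pixel columns grow to the right and rows downward; lengths in m; the calibration is good to about 2 mm. A picture is of the moment at which its call begins: read the wrist's pose just before it. camera_params takes no time and is no camera call.
- r.finish_job(): hands the job in; it is judged then, once.
Trained networks look in the newest picture that a camera, given by its name, has taken for a name from the list of things; names that differ only in an ending like _2 or _b are one class to them, and where a whole thing is asked for, a point or a joint stands for the part that bears it (a point fixed in the world has none). Each returns a list of dicts, best first, with "score" (0 to 1); they miss things now and then, are a little off and sometimes report something else, mostly with a low value. They report only what shows in the picture. A call takes as long as a camera call.
- finder.spot_in(camera, label): "at" ([x, y, z] in m, in the coordinates of the camera as it stood for that picture, good to about 4 mm: the middle of the surface that is visible of it).
- finder.regions_of(camera, label): "mask" (480x640 bool, what is visible of it).
The state is a dict: "clock": time; "q": joint angles; "qd": joint speeds; "joint_torque": joint torques, N m; "tool_pos": TCP position; "eef_rot": TCP orientation; "contact_force": force on the tool from outside, world axes, zero at the start; "moment": the same for the moment, N m; "opening": opening from 0.0 (shut) to 1.0 (fully open); "finger_force": force on a finger pad.
Only numpy, scipy, OpenCV 4.12 (cv2) and the standard library are available. Lean on these libraries where they do the work, as an engineer would, in place of code of your own. Each camera call takes 0.05 s, during which the arm holds its last target. There are 200 camera calls.

## Working session

There is one attempt and no reset: what is moved stays moved. The work goes in short steps, Python scripts to look and compute and a tool call to move; the robot and the scene stay as the last step left them, time stands still between calls to the robot, and variables do not carry over. Pictures are saved under pics/ and viewed, at most 10 in all, crops included, and the job is handed in when it is done.

Besides the shell and the picture viewer there is one more tool, called after ">>>" in YAML: its name, and indented under it one key for each argument. play_rows: Moves the arm, as the interface text tells. Its arguments: {"type":"object","properties":{"rows":{"type":"array","items":{"type":"array","items":{"type":"number"}}},"grip_force":{"type":"number"}},"required":["rows"]}

```bash
ls; mkdir -p pics; cat > h.py <<'E'
import numpy as np, cv2
from scipy.spatial.transform import Rotation as Ro
from plant import status,cams,r,finder
def snap(n,f=None):
    im=cams.snapshot(n)
    if f: cv2.imwrite('pics/'+f,im[:,:,::-1])
    return im
def toworld(n,p,st=None):
    c=cams.camera_params(n); p=np.array(p)
    if n=='wrist':
        st=st or status.get_state(); T=np.array(c['tool_from_camera'])
        q=T[:3,:3]@p+T[:3,3]
        return Ro.from_quat(st['eef_rot']).as_matrix()@q+np.array(st['tool_pos'])
    return np.array(c['R']).T@(p-np.array(c['t']))
def KRt(n,st=None):
    c=cams.camera_params(n); f=240/np.tan(np.radians(c['vfov']/2))
    K=np.array([[f,0,c['cx']],[0,f,c['cy']],[0,0,1]])
    if n=='wrist':
        st=st or status.get_state(); T=np.array(c['tool_from_camera'])
        W=np.eye(4);W[:3,:3]=Ro.from_quat(st['eef_rot']).as_matrix();W[:3,3]=st['tool_pos']
        M=np.linalg.inv(W@T); return K,M[:3,:3],M[:3,3]
    return K,np.array(c['R']),np.array(c['t'])
def ray(n,uv,z,st=None):
    K,R,t=KRt(n,st); d=R.T@np.linalg.solve(K,[uv[0],uv[1],1.]); o=-R.T@t
    return o+d*(z-o[2])/d[2]
def proj(n,X,st=None):
    K,R,t=KRt(n,st); p=(np.atleast_2d(X)@R.T+t)@K.T; return p[:,:2]/p[:,2:]
E
python3 - <<'E'
from h import *
np.set_printoptions(precision=4,suppress=True)
s=status.get_state(); print(s)
for n in ['scene','side','wrist']:
    im=snap(n,n+'0.png'); c=cams.camera_params(n);print(n,{k:v for k,v in c.items()})
    for l in ['new_board','old_board','block_a','controller','lever_left_knob','lever_right_knob','lever_left','lever_right']:
        for d in finder.spot_in(n,l)[:2]: print(n,l,round(d['score'],2),toworld(n,d['at'],s))
E
```

```text
pics
{'clock': 0.0, 'q': array([-1.1662,  0.69  , -0.1945,  1.5663,  0.1573,  0.9025, -0.2151]), 'qd': array([-0.0021,  0.002 ,  0.    , -0.0025,  0.0005, -0.0013,  0.0013]), 'joint_torque': array([ -0.0006, -52.7561,  -1.2671, -15.3433,  -0.0526,   0.0064,
         0.0002]), 'tool_pos': array([0.2264, 0.5822, 0.4039]), 'eef_rot': array([ 0.1843,  0.9829, -0.0009, -0.0001]), 'contact_force': array([-0.0071,  0.0915, -0.8919]), 'moment': array([-0.0452, -0.0315, -0.0587]), 'finger_force': 0.0, 'opening': 1.000378154013244}
scene {'vfov': 45.45621227553828, 'cx': 316.71639298838403, 'cy': 241.72140755422762, 'R': array([[ 0.3018,  0.9533, -0.0094],
       [ 0.6779, -0.2215, -0.701 ],
       [-0.6704,  0.2052, -0.7131]]), 't': array([-0.2173, -0.3083,  1.7196])}
scene new_board 0.58 [0.605  0.2805 0.0731]
scene block_a 0.8 [0.4843 0.2644 0.0334]
scene block_a 0.63 [0.628  0.2674 0.0335]
scene controller 0.74 [ 0.5045 -0.13    0.0177]
scene controller 0.44 [ 0.4964 -0.2441  0.0889]
scene lever_left_knob 0.6 [0.4922 0.0006 0.0858]
scene lever_right_knob 0.64 [ 0.4944 -0.2453  0.0848]
scen
[... 368 characters left out ...]
]
side old_board 0.63 [ 0.4717 -0.1005  0.0221]
side old_board 0.42 [0.477  0.3277 0.0327]
side block_a 0.88 [0.4886 0.3429 0.0345]
side block_a 0.63 [0.5859 0.3117 0.0323]
side controller 0.56 [ 0.4731 -0.1035  0.0203]
side lever_right_knob 0.71 [ 0.4912 -0.244   0.0873]
side lever_left 0.54 [ 0.4873 -0.003   0.0877]
side lever_right 0.52 [0.4724 0.3268 0.0329]
side lever_right 0.51 [ 0.4875 -0.247   0.0935]
wrist {'vfov': 63.634404060025446, 'cx': 325.6789067711623, 'cy': 240.00021061362224, 'tool_from_camera': array([[ 0.0018, -0.9647, -0.2634,  0.0671],
       [ 1.    ,  0.0014,  0.0015, -0.0005],
       [-0.001 , -0.2634,  0.9647,  0.0203],
       [ 0.    ,  0.    ,  0.    ,  1.    ]])}
```

View pics/scene0.png

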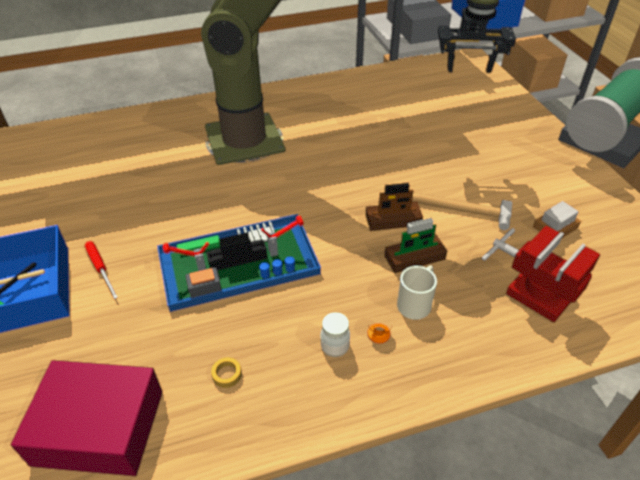

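View pics/side0.png

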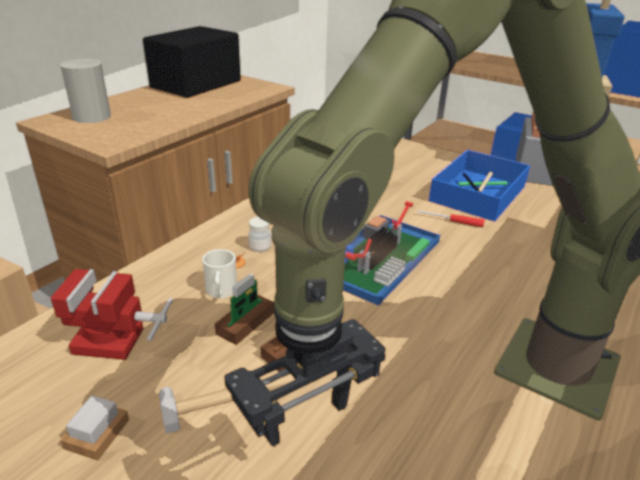

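The scene shows the new green board (~(418,240)) in its block in front of the mug, the old brown one at (395,205), and the controller at (240,260) with both levers out. Next comes a yaw estimate from the block and tray edges.

```bash
cat >> h.py <<'E'
def delta(pos,yaw,st=None):
    "tool-frame shift (before turn) and turn (deg about tool z) to reach TCP pos with tool x at world yaw, z down"
    st=st or status.get_state(); R0=Ro.from_quat(st['eef_rot'])
    Rt=Ro.from_matrix(np.array([[np.cos(yaw),np.sin(yaw),0],[np.sin(yaw),-np.cos(yaw),0],[0,0,-1]]))
    return R0.inv().apply(np.array(pos)-st['tool_pos']),(R0.inv()*Rt).as_rotvec(degrees=True)
E
python3 - <<'E'
from h import *
np.set_printoptions(precision=4,suppress=True)
A=ray('scene',(393,270),0);B=ray('scene',(446,257),0);print(A,B,np.degrees(np.arctan2(*(B-A)[:2])), np.linalg.norm(A-B))
A=ray('scene',(170,308),0);B=ray('scene',(321,272),0);print(A,B,np.degrees(np.arctan2(*(B-A)[:2])), np.linalg.norm(A-B))
print(delta([0.6,0.37,0.42],np.radians(90)))
E
```

```text
[0.6242 0.2183 0.    ] [0.625  0.3552 0.    ] 0.31905012882369477 0.13688908237263167
[ 0.5754 -0.2962  0.    ] [0.5778 0.0556 0.    ] 0.39531983308363394 0.3517559852211238
(array([-0.4252, -0.0627, -0.0153]), array([ 0.0048, -0.0029, 68.7532]))
```

```bash
python3 - <<'E'
from h import *
print(delta([0.6,0.31,0.42],np.radians(90)))
E
```

```text
(array([-0.44690442, -0.11865888, -0.01526479]), array([ 4.81139237e-03, -2.89401294e-03,  6.87532074e+01]))
```

>>> play_rows:
  rows:
    - [60,-0.06,-0.008,0,0,0,0]
    - [60,-0.06,-0.008,0,0,0,0]
    - [60,-0.06,-0.008,0,0,0,0]
    - [60,-0.06,-0.008,0,0,0,0]
    - [60,-0.06,-0.008,0,0,0,0]
    - [60,-0.06,-0.008,0,0,0,0]
    - [60,-0.06,-0.008,0,0,0,0]

```text
clock: 2.22
tool_pos: [0.5992, 0.377, 0.4048]
eef_rot: [0.184, 0.983, 0.0, -0.0]
contact_force: [-0.6, 0.5, -0.3]
opening: 0.599
finger_force: 0.0
```

>>> play_rows:
  rows:
    - [60,0,0,0,0,0,10]
    - [60,0,0,0,0,0,10]
    - [60,0,0,0,0,0,10]
    - [60,0,0,0,0,0,10]
    - [60,0,0,0,0,0,10]
    - [60,0,0,0,0,0,10]
    - [60,0,0,0,0,0,8.8]
    - [60,0,0,0,0,0,0]

```text
clock: 3.22
tool_pos: [0.5974, 0.3784, 0.4046]
eef_rot: [0.707, 0.708, -0.0, 0.0]
contact_force: [0.1, -0.3, -0.3]
opening: 0.601
finger_force: 0.0
```

```bash
python3 - <<'E'
from h import *
np.set_printoptions(precision=4,suppress=True)
s=status.get_state(); print(s['clock'],s['tool_pos'],s['eef_rot'],s['q'])
im=snap('wrist','w1.png')
for l in ['new_board','block_a','old_board']:
    for d in finder.spot_in('wrist',l)[:2]: print(l,round(d['score'],2),toworld('wrist',d['at'],s))
print(delta([0.6,0.31,0.42],np.radians(90)))
E
```

```text
3.225 [0.5974 0.3784 0.4046] [ 0.7067  0.7075 -0.0001  0.0001] [-0.6758  0.8099  0.0982  1.2892 -0.0818  1.0466 -0.5657]
new_board 0.57 [0.6082 0.3123 0.1073]
new_board 0.44 [0.4831 0.3281 0.035 ]
block_a 0.58 [0.4791 0.3248 0.0351]
block_a 0.57 [0.5982 0.3053 0.0324]
old_board 0.97 [0.4772 0.3047 0.0715]
(array([-0.0681,  0.0023, -0.0153]), array([-0.0117, -0.0119,  0.0562]))
```

View pics/w1.png

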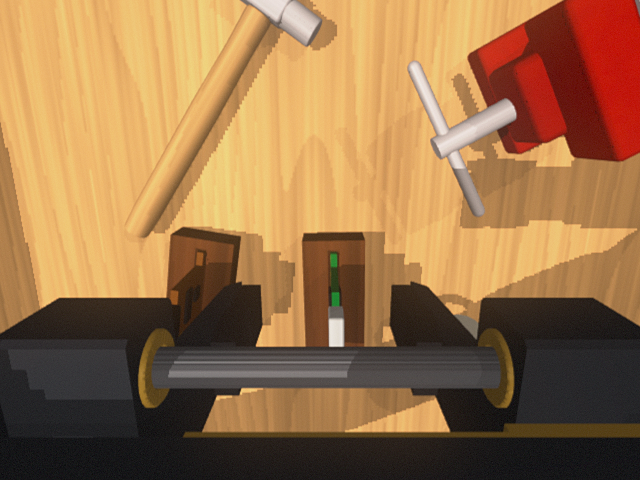

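The wrist view looks down on block_a (303–365, 233–345) with the board's far end at (335,260); the gripper hides the rest, so I shift the hand toward −y to see the whole board.

>>> play_rows:
  rows:
    - [60,-0.05,0,0,0,0,0]
    - [60,-0.05,0,0,0,0,0]
    - [60,-0.05,0,0,0,0,0]
    - [60,0,0,0,0,0,0]
    - [60,0,0,0,0,0,0]

```text
clock: 4.05
tool_pos: [0.5975, 0.2289, 0.4049]
eef_rot: [0.707, 0.707, 0.001, -0.001]
contact_force: [0.2, 0.1, -0.1]
opening: 0.597
finger_force: 0.0
```

```bash
python3 - <<'E'
from h import *
np.set_printoptions(precision=4,suppress=True)
s=status.get_state(); print(s['clock'],s['tool_pos'],s['eef_rot'])
im=snap('wrist')
for l in ['new_board','block_a']:
    for d in finder.spot_in('wrist',l)[:2]: print(l,round(d['score'],2),toworld('wrist',d['at'],s))
print(proj('wrist',[[0.605,0.29,0.119],[0.605,0.29,0.01]],s))
c=cv2.resize(im[60:380,220:460],None,fx=2.4,fy=1.8,interpolation=cv2.INTER_CUBIC);cv2.imwrite('pics/w2.png',c[:,:,::-1]);np.save('w2.npy',im)
E
```

```text
4.05 [0.5975 0.2289 0.4049] [ 0.707   0.7072  0.0007 -0.0006]
new_board 0.76 [0.6088 0.2831 0.1207]
block_a 0.89 [0.6002 0.2875 0.0313]
block_a 0.57 [0.4864 0.2879 0.0332]
[[336.4291 144.5943]
 [333.2668 141.9429]]
```

View pics/w2.png

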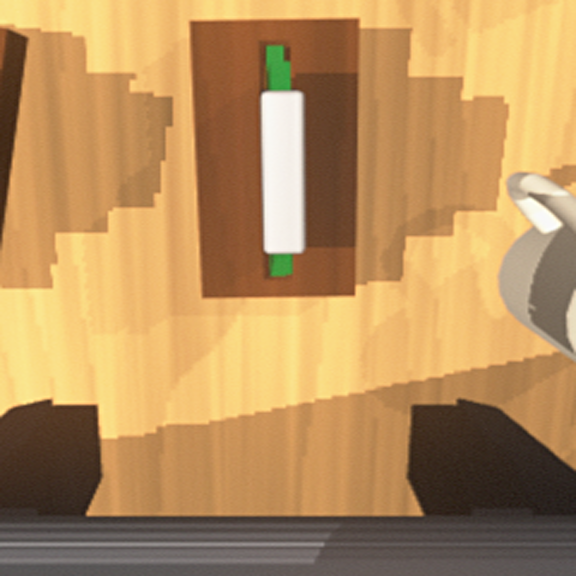

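The crop shows the grip bar's top as the white rectangle (261–304, 92–253), nearly aligned with the image; the mug is clear on the right.

```bash
python3 - <<'E'
from h import *
np.set_printoptions(precision=4,suppress=True)
im=np.load('w2.npy'); m=(im.min(2)>165)&(np.ptp(im.astype(int),axis=2)<40); m=m.astype(np.uint8)
m[:90]=0;m[220:]=0;m[:,:310]=0;m[:,370:]=0
n,l,st,ce=cv2.connectedComponentsWithStats(m);k=1+np.argmax(st[1:,4]);c=cv2.minAreaRect(np.argwhere(l==k)[:,::-1].astype(np.float32))
print(c,st[k]);P=np.array([ray('wrist',p,0.119) for p in cv2.boxPoints(c)]);print(P,P.mean(0))
e=[P[i]-P[(i+1)%4] for i in (0,1)];e=max(e,key=np.linalg.norm);print(np.linalg.norm(e),np.degrees(np.arctan2(e[1],e[0])))
print('top center w/o',P.mean(0))
E
```

```text
((336.9999694824219, 155.5), (15.999998092651367, 88.99998474121094), 0.0) [ 329  111   17   90 1471]
[[0.5997 0.2539 0.119 ]
 [0.5993 0.3124 0.119 ]
 [0.6098 0.3125 0.119 ]
 [0.6108 0.254  0.119 ]] [0.6049 0.2832 0.119 ]
0.05846849505822587 -89.63364056165634
top center w/o [0.6049 0.2832 0.119 ]
```

>>> play_rows:
  rows:
    - [60,0.054,0.0075,0,0,0,0]
    - [60,0,0,0.05,0,0,0]
    - [60,0,0,0.05,0,0,0]
    - [60,0,0,0.03,0,0,0]
    - [60,0,0,0.021,0,0,0]
    - [60,0,0,0,0,0,0]
    - [60,0,0,0,0,0,0]

```text
clock: 5.08
tool_pos: [0.6056, 0.2827, 0.255]
eef_rot: [0.707, 0.707, 0.001, 0.0]
contact_force: [-0.0, -0.4, 0.1]
opening: 0.602
finger_force: 0.0
```

>>> play_rows:
  rows:
    - [30,0,0,0,0,0,0]
    - [5,0,0,0,0,0,0]
    - [5,0,0,0,0,0,0]
    - [5,0,0,0,0,0,0]
    - [5,0,0,0,0,0,0]
  grip_force: 35

```text
clock: 5.7
tool_pos: [0.6052, 0.2822, 0.2539]
eef_rot: [0.707, 0.707, 0.0, 0.0]
contact_force: [0.4, 0.2, -0.1]
opening: 0.131
finger_force: 34.9
```

>>> play_rows:
  rows:
    - [5,0,0,-0.01,0,0,0]
    - [5,0,0,-0.02,0,0,0]
    - [5,0,0,-0.03,0,0,0]
    - [5,0,0,-0.05,0,0,0]
    - [5,0,0,-0.05,0,0,0]
    - [5,0,0,-0.006,0,0,0]
    - [5,-0.03,-0.01,0,0,0,0]
    - [5,-0.05,-0.01,0,0,0,0]

```text
clock: 6.7
tool_pos: [0.5836, 0.2034, 0.4193]
eef_rot: [0.706, 0.708, -0.0, -0.001]
contact_force: [0.7, -0.3, -1.7]
opening: 0.131
finger_force: 34.9
```

>>> play_rows:
  rows:
    - [5,-0.055,-0.015,0,0,0,0]
    - [5,-0.055,-0.015,0,0,0,0]
    - [5,-0.055,-0.015,0,0,0,0]
    - [5,-0.055,-0.015,0,0,0,0]
    - [5,-0.055,-0.01,0,0,0,0]
    - [5,-0.055,-0.01,0,0,0,0]
    - [5,-0.04,0,0,0,0,0]
    - [5,-0.023,0,0,0,0,0]

```text
clock: 7.7
tool_pos: [0.5034, -0.1933, 0.4195]
eef_rot: [0.709, 0.706, -0.001, -0.001]
contact_force: [0.9, 0.7, -1.8]
opening: 0.133
finger_force: 34.9
```

>>> play_rows:
  rows:
    - [5,0,0,0,0,0,0]
    - [5,0,0,0,0,0,0]
    - [5,0,0,0,0,0,0]

```text
clock: 8.07
tool_pos: [0.5049, -0.189, 0.4196]
eef_rot: [0.706, 0.708, 0.0, -0.001]
contact_force: [0.5, 0.0, -2.9]
opening: 0.132
finger_force: 34.9
```

```bash
python3 - <<'E'
from h import *
np.set_printoptions(precision=4,suppress=True)
s=status.get_state(); print(s['clock'],s['tool_pos'],s['eef_rot'],s['q'],s['contact_force'],s['opening'])
im=snap('wrist','w3.png');np.save('w3.npy',im)
for l in ['socket','controller','lever_left_knob','lever_left','lever_left_hinge','lever_right_hinge','lever_right_knob']:
    for d in finder.spot_in('wrist',l)[:2]: print(l,round(d['score'],2),toworld('wrist',d['at'],s))
E
```

```text
8.075 [ 0.5049 -0.189   0.4196] [ 0.7064  0.7078  0.0003 -0.0006] [ 0.2522  0.5541  0.0333  1.8149 -0.0265  0.7738  0.3015] [ 0.5205  0.0333 -2.8542] 0.13171390024104157
socket 0.57 [ 0.4898 -0.1156  0.0129]
controller 0.96 [ 0.4879 -0.1129  0.0166]
controller 0.4 [ 0.495  -0.0365  0.0707]
lever_left_knob 0.88 [ 0.4928 -0.0357  0.0712]
lever_left 0.79 [ 0.4907 -0.0362  0.066 ]
lever_left_hinge 0.61 [ 0.4911 -0.1197  0.0125]
lever_right_hinge 0.72 [ 0.4855 -0.1157  0.0102]
lever_right_knob 0.49 [ 0.4871 -0.1957  0.0775]
```

View pics/w3.png

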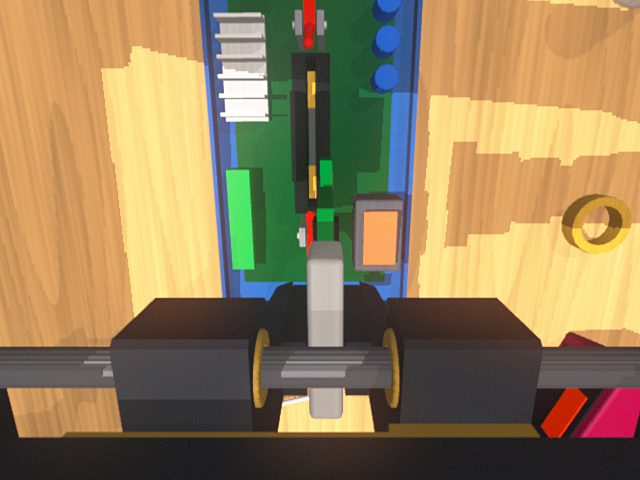

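The picture shows the socket as a black strip (292–330, 53–212) with gold pads at (311,90) and (312,183), tray rims left and right, and the held board's bar centred at (326,330). I fit the rims and pads.

```bash
python3 - <<'E'
from h import *
np.set_printoptions(precision=4,suppress=True)
im=np.load('w3.npy').astype(int);s=status.get_state()
b=(im[...,2]>im[...,0]+50)&(im[...,2]>im[...,1]+25)
L=[];Rr=[]
for v in range(5,275,5):
    c=np.where(b[v,195:432])[0]+195
    if len(c): L.append(ray('wrist',(c.min()-.5,v),0.026,s)[:2]); Rr.append(ray('wrist',(c.max()+.5,v),0.026,s)[:2])
F=[]
for a in (L,Rr):
    a=np.array(a); k=np.ones(len(a),bool)
    for _ in range(4):
        p=np.polyfit(a[k,1],a[k,0],1); e=a[:,0]-np.polyval(p,a[:,1]); k=abs(e)<max(.0006,1.5*np.median(abs(e)))
    print(p,k.sum(),e[k].std(), a[0],a[-1]);F.append(p)
m=(F[0]+F[1])/2;print('mid x at y=-.12',np.polyval(m,-.12),'width',np.polyval(F[1]-F[0],-.12),'yaw deg',-np.degrees(m[0]))
# near rim edge
for v in range(270,310,2):pass
g=(im[...,0]>150)&(im[...,1]>110)&(im[...,2]<100)
g[:, :290]=0;g[:,335:]=0;g[:53]=0;g[212:]=0
n,l,st,ce=cv2.connectedComponentsWithStats(g.astype(np.uint8))
for i in range(1,n):
    if st[i,4]>15: print(st[i],ce[i],ray('wrist',ce[i],0.042,s))
c=cv2.resize(im[0:250,270:350].astype(np.uint8),None,fx=4,fy=2.4,interpolation=cv2.INTER_CUBIC);cv2.imwrite('pics/w3c.png',c[:,:,::-1])
d=im[40:225:6,285:338].sum(2)
E
```

```text
[-0.0038  0.3964] 54 0.00027535911393073434 [ 0.3966 -0.0163] [ 0.3977 -0.2572]
[-0.0039  0.5873] 52 0.0002809137670643488 [ 0.5872 -0.0161] [ 0.5888 -0.257 ]
mid x at y=-.12 0.49231591095735966 width 0.190970363264005 yaw deg 0.21849077370833875
[307  71   9  37 276] [310.9891  88.5761] [ 0.4923 -0.0851  0.042 ]
[309 166   8  33 226] [312.0752 182.5221] [ 0.4926 -0.1661  0.042 ]
```

View pics/w3c.png

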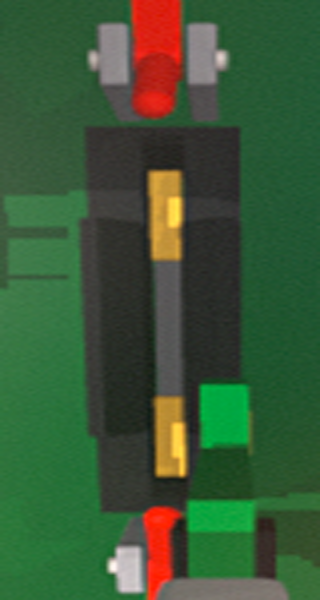

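Clear view: pads give socket centre ≈(0.492, −0.1256), yaw 0.2°; the held board's shoulder patch is at crop (200–247, 385–447).

```bash
python3 - <<'E'
from h import *
np.set_printoptions(precision=4,suppress=True)
P=[];Q=[]
for _ in range(8):
    cams.snapshot('wrist');s=status.get_state();P.append(s['tool_pos']);Q.append(Ro.from_quat(s['eef_rot']).as_matrix()[:,0]); 
p=np.mean(P,0);print(p,np.std(P,0),np.mean(Q,0))
print(s['contact_force'],s['moment'])
s['tool_pos']=p; T=p[2]
for uv,z in [((325.7,160.4),T-.219),((320,160.4),T-.219),((331.7,160.4),T-.219),((325.7,186),T-.219)]: print(ray('wrist',uv,z,s)-p)
s['eef_rot']=np.array([.7071,.7071,0,0])
for uv,z in [((311,53),.054),((313,212),.054),((311,89),.042),((312,182.5),.042)]: print(ray('wrist',uv,z,s))
E
```

```text
[ 0.5047 -0.1908  0.4197] [0. 0. 0.] [0.0008 1.     0.0001]
[ 0.2882 -0.6772 -2.1176] [-0.0604  0.0996 -0.0167]
[ 0.0003  0.0545 -0.219 ]
[-0.0025  0.0545 -0.219 ]
[ 0.0034  0.0545 -0.219 ]
[ 0.0004  0.0416 -0.219 ]
[ 0.4929 -0.0594  0.054 ]
[ 0.4936 -0.1915  0.054 ]
[ 0.4922 -0.0857  0.042 ]
[ 0.4925 -0.1663  0.042 ]
```

>>> play_rows:
  rows:
    - [5,0.032,-0.0065,0,0,0,0]
    - [5,0.032,-0.0065,0,0,0,0]
    - [5,0,0,0.04,0,0,0]
    - [5,0,0,0.034,0,0,0]
    - [5,0,0,0,0,0,0]
    - [5,0,0,0,0,0,0]
    - [5,0,0,0,0,0,0]

```text
clock: 9.75
tool_pos: [0.4923, -0.127, 0.3471]
eef_rot: [0.708, 0.707, 0.001, 0.001]
contact_force: [1.6, -0.5, -1.9]
opening: 0.13
finger_force: 34.9
```

```bash
python3 - <<'E'
from h import *
np.set_printoptions(precision=4,suppress=True)
s=status.get_state(); print(s['tool_pos'],s['eef_rot'],s['contact_force'])
im=snap('wrist'); sc=snap('scene');np.save('w4.npy',im);sd=snap('side')
a=cv2.resize(im[150:330,250:400],(400,480),interpolation=cv2.INTER_CUBIC)
K=proj('scene',[[0.492,-0.126,0.10]])[0];print(K)
u,v=map(int,K);b=cv2.resize(sc[v-60:v+60,u-50:u+50],(400,480),interpolation=cv2.INTER_CUBIC)
cv2.imwrite('pics/w4.png',np.hstack([a,b])[:,:,::-1])
E
```

```text
[ 0.4923 -0.127   0.3471] [0.7075 0.7067 0.0009 0.0012] [ 1.6211 -0.518  -1.8981]
[232.5522 234.173 ]
```

View pics/w4.png

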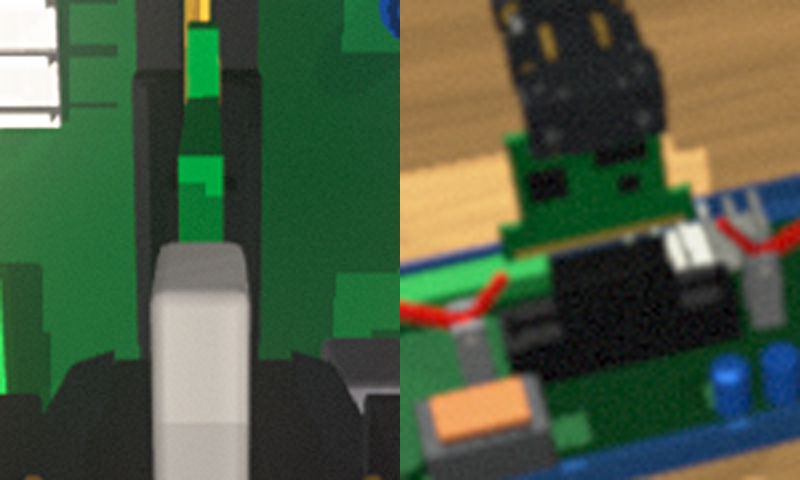

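The left panel shows the foot end (188–219) above the slot with the guide walls at 134–260, so the board sits slightly to the +x side; the right panel shows it level just above the socket. I quantify the offset.

```bash
python3 - <<'E'
from h import *
np.set_printoptions(precision=4,suppress=True)
im=np.load('w4.npy').astype(int);s=status.get_state();p=np.array(s['tool_pos']);s['eef_rot']=np.array([.70711,.70711,0,0])
G=im[...,1]-im[...,0]
for v in (152,156,160,164,168,172,176,180,185,195,205):
    print(v,' '.join(str(x) for x in G[v,294:354]))
gold=(im[...,0]>140)&(im[...,1]>100)&(im[...,2]<90)
for v in range(60,162,8):
    c=np.where(gold[v,305:345])[0]+305
    if len(c): print(v,c.min(),c.max(),(ray('wrist',(c.mean(),v),.042,s)-p)[:2])
E
```

```text
152 62 61 64 61 61 64 37 4 -4 -2 -2 -4 -1 0 0 0 2 1 0 -1 0 -2 -2 5 10 -23 -48 -50 -50 -45 -51 -51 -41 -44 -24 12 3 2 0 2 2 2 4 1 -3 -1 2 0 2 3 1 3 10 46 54 55 54 50 52 52
156 61 62 64 65 64 67 51 9 -4 0 -2 -1 -2 1 1 2 0 0 -1 1 -2 -2 0 3 7 -23 -50 -53 -48 -47 -52 -54 -41 -38 -28 10 3 -2 1 1 2 1 5 -2 2 -3 1 3 1 2 0 -3 11 47 57 51 55 55 50 54
160 61 61 62 65 65 65 55 9 -5 -2 0 1 1 -3 1 2 3 4 0 2 0 1 -1 2 4 -29 21 70 74 80 74 76 71 75 79 75 84 62 9 -1 -1 0 2 1 3 -1 2 0 2 -2 2 0 10 48 55 51 57 61 56 56
164 63 65 66 62 65 67 51 10 -1 -1 -1 2 4 2 1 0 -1 0 1 -3 -1 1 0 2 1 -27 82 155 164 168 164 161 165 167 169 170 170 125 29 -4 1 2 -1 2 0 1 1 0 0 2 0 0 10 53 52 56 52 52 56 52
168 59 63 64 65 67 64 66 18 -2 1 -2 1 2 1 3 3 3 3 2 1 3 -1 2 3 1 -3 106 166 163 163 165 168 168 166 167 172 172 126 31 -2 1 3 1 0 2 3 3 2 3 3 0 -1 16 51 60 55 57 59 56 54
172 65 62 67 64 66 69 66 18 -3 -2 4 0 -1 0 1 2 -4 2 -2 -2 0 0 1 -2 2 -3 107 166 169 161 170 161 169 168 169 170 171 105 22 -5 0 1 0 1 2 2 3 4 3 2 -2 1 22 53 54 53 56 57 54 57
176 66 64 65 68 63 65 60 16 -1 0 4 0 4 1 3 3 5 6 2 5 3 3 0 3 2 -1 108 166 167 162 168 165 165 167 169 169 169 164 25 -4 1 5 4 1 5 6 5 3 5 4 5 5 18 53 55 59 58 56 56 54
180 64 66 66 66 65 27 4 3 1 4 1 2 -1 2 1 5 3 5 4 2 5 5 5 4 3 -2 77 140 167 168 169 169 166 167 167 169 167 161 27 -5 1 4 3 5 4 6 1 9 4 7 8 4 4 9 38 58 56 61 59 59
185 65 67 67 73 69 27 1 1 -2 -2 -1 2 5 4 4 5 3 3 3 3 5 3 4 4 7 0 78 149 173 171 172 174 153 144 146 145 148 130 13 -5 0 4 1 3 5 2 6 4 2 5 2 5 6 4 41 55 55 60 60 58
195 70 67 67 68 70 41 8 2 3 0 1 1 7 6 7 4 8 8 4 5 4 9 7 3 14 40 54 49 45 48 53 50 48 58 47 53 53 55 37 7 -1 4 3 5 3 5 2 7 4 5 5 8 1 7 41 55 65 62 57 58
205 72 70 67 74 72 55 12 1 2 3 1 4 4 9 7 7 4 4 6 8 4 1 3 37 53 49 48 49 51 47 52 52 52 48 52 55 60 53 52 19 7 5 6 4 6 4 4 5 5 5 6 5 2 4 44 62 63 59 55 59
148 319 328 [-0.0013  0.0578]
156 319 328 [-0.0013  0.0522]
```

```bash
python3 - <<'E'
from h import *
np.set_printoptions(precision=4,suppress=True)
im=np.load('w4.npy').astype(int);w3=np.load('w3.npy').astype(int);s=status.get_state();p=np.array(s['tool_pos']);s['eef_rot']=np.array([.70711,.70711,0,0])
G=im[...,1]-im[...,0]
for c in (306,340): print(c,G[80:180,c].tolist())
print(ray('wrist',(325.6,160.5),p[2]-.219,s)-p)
for v in range(90,150,10): print(v,ray('wrist',(323.6,v),.054,s)-p)
for u,v in ((323.6,156),(323.6,185)): print(ray('wrist',(u,v),.054,s)-p,ray('wrist',(u,v),.083,s)-p)
E
```

```text
306 [43, 46, 35, 6, -9, -9, -9, -9, -6, -6, -7, -6, -7, -5, -5, -6, -5, -3, -3, -6, -6, -4, -5, -7, -6, -4, -7, -5, -6, -6, -6, -5, -5, 14, 35, 39, 39, 38, 39, 39, 36, 38, 39, 36, 38, 41, 35, 24, 3, -3, -4, -2, -4, -1, -2, -1, 0, 0, -1, -1, -2, -2, -1, -2, 3, 0, 0, 0, 0, 1, 0, 0, -1, -2, 1, -2, -2, 0, 2, 0, 1, 0, 2, 4, 4, 3, 1, 3, 2, 1, -1, -3, -1, 3, 0, 5, 4, 8, 5, 2]
340 [48, 52, 39, 2, -9, -7, -9, -9, -8, -8, -8, -7, -8, -7, -8, -5, -7, -6, -4, -5, -4, -6, -6, -5, -5, -8, -8, -6, -7, -6, -9, -9, -1, 24, 42, 45, 47, 54, 46, 48, 48, 47, 52, 46, 48, 47, 51, 28, -3, -5, -1, -3, -1, -1, -1, -2, 1, 0, 0, -1, 1, -2, 2, -1, 0, 2, 2, -1, 1, 0, 1, -1, 2, 2, -1, 1, 1, 1, 2, 1, 2, 0, 2, 2, 1, -1, 1, -2, 3, 0, 2, 4, 3, 3, 4, 3, 5, 7, 8, 4]
[ 0.0002  0.0544 -0.219 ]
90 [-0.0011  0.0954 -0.2926]
100 [-0.0011  0.0892 -0.2926]
110 [-0.0011  0.0829 -0.2926]
120 [-0.0011  0.0765 -0.2926]
130 [-0.0011  0.07   -0.2926]
140 [-0.0011  0.0635 -0.2926]
[-0.0011  0.0528 -0.2926] [-0.001   0.0543 -0.2636]
[-0.0011  0.0329 -0.2926] [-0.001   0.0365 -0.2636]
```

```bash
python3 - <<'E'
from h import *
np.set_printoptions(precision=4,suppress=True)
s=status.get_state();s['eef_rot']=np.array([.70711,.70711,0,0])
def an(f,p,zs=(.030,.036,.042,.054)):
    im=np.load(f).astype(int);s['tool_pos']=np.array(p)
    D=im[...,0]-im[...,2]
    cols=range(308,318) if f=='w3.npy' else range(320,328)
    d=D[:,list(cols)].max(1); print(f,[(v,int(d[v])) for v in (list(range(66,76))+list(range(104,111))+list(range(160,170))+list(range(195,203)) if f=='w3.npy' else range(136,162))])
    G=(im[...,1]-im[...,0])
    print('sock',[(v,int(G[v,297]),int(G[v,325])) for v in (list(range(44,58))+list(range(205,220)))] if f=='w3.npy' else '')
    for z in zs: print(z,[(v,round(float((ray('wrist',(320,v),z,s)-p)[1]),4)) for v in ((53,212,71,107,166,198.5) if f=='w3.npy' else (127.2,143,144,145,146))])
an('w3.npy',[.505,-.19,.4197]); an('w4.npy',[.4923,-.127,.3465])
E
```

```text
w3.npy [(66, 9), (67, 8), (68, 6), (69, 5), (70, 31), (71, 110), (72, 154), (73, 157), (74, 154), (75, 151), (104, 143), (105, 145), (106, 147), (107, 129), (108, 69), (109, 10), (110, 2), (160, 2), (161, 3), (162, 3), (163, 1), (164, 24), (165, 89), (166, 135), (167, 141), (168, 142), (169, 138), (195, 187), (196, 187), (197, 191), (198, 120), (199, 27), (200, 6), (201, 7), (202, 8)]
sock [(44, 31, 45), (45, 38, 44), (46, 41, 46), (47, 45, 46), (48, 38, 46), (49, 42, 46), (50, 40, 47), (51, 44, 53), (52, 26, 35), (53, 4, 5), (54, -3, -2), (55, -2, -1), (56, -4, 1), (57, 0, -4), (205, 0, 37), (206, 2, 37), (207, 5, 40), (208, 4, 86), (209, 6, 139), (210, 1, 153), (211, 2, 150), (212, 2, 149), (213, 32, 156), (214, 66, 153), (215, 74, 156), (216, 74, 148), (217, 77, 155), (218, 75, 150), (219, 74, 145)]
0.03 [(53, 0.1359), (212, -0.0054), (71, 0.1213), (107, 0.0912), (166, 0.0386), (198.5, 0.0078)]
0.036 [(53, 0.1348), (212, -0.0042), (71, 0.1204), (107, 0.0908), (166, 0.039), (198.5, 0.0087)]
0.042 [(53, 0.1337), (212, -0.0031), (71, 0.1196), (107, 0.0904), (166, 0.0395), (198.5, 0.0097)]
0.054 [(53, 0.1314), (212, -0.0007), (71, 0.1178), (107, 0.0896), (166, 0.0404), (198.5, 0.0116)]
w4.npy [(136, 139), (137, 75), (138, 11), (139, 6), (140, 8), (141, 8), (142, 8), (143, 7), (144, 7), (145, 2), (146, 59), (147, 174), (148, 186), (149, 183), (150, 183), (151, 184), (152, 186), (153, 184), (154, 187), (155, 183), (156, 191), (157, 171), (158, 87), (159, 54), (160, 43), (161, 23)]
sock 
0.03 [(127.2, 0.0723), (143, 0.061), (144, 0.0603), (145, 0.0596), (146, 0.0588)]
0.036 [(127.2, 0.0722), (143, 0.0611), (144, 0.0604), (145, 0.0597), (146, 0.059)]
0.042 [(127.2, 0.0721), (143, 0.0613), (144, 0.0606), (145, 0.0599), (146, 0.0592)]
0.054 [(127.2, 0.0719), (143, 0.0615), (144, 0.0608), (145, 0.0602), (146, 0.0595)]
```

```bash
python3 - <<'E'
from h import *
np.set_printoptions(precision=4,suppress=True)
K,R,t=KRt('scene');o=-R.T@t
def rx(x,y,X=.492):
    uv=(182+(x-400)/4,174+y/4); d=R.T@np.linalg.solve(K,[uv[0],uv[1],1.]); return o+d*(X-o[0])/d[0]
for n,x,y,X in [('footL',500,258,.495),('footR',692,222,.495),('boardL',512,135,.495),('bracketL',466,312,.497),('bracketR',762,250,.497),('stopL',502,300,.497),('stopLb',510,375,.505),('stopRb',738,330,.505),('wallL',552,258,.507),('wallR',672,232,.507)]: print(n,rx(x,y,X))
P=[];
for _ in range(6):
    sc=cams.snapshot('scene'); P.append(status.get_state()['tool_pos'])
print(P)
u,v=232,234;b=cv2.resize(sc[v-60:v+60,u-75:u+75],(750,600),interpolation=cv2.INTER_CUBIC);cv2.imwrite('pics/s5.png',b[:,:,::-1])
E
```

```text
footL [ 0.495  -0.1836  0.107 ]
footR [ 0.495  -0.0746  0.1019]
boardL [ 0.495  -0.1644  0.1936]
bracketL [ 0.497  -0.2082  0.0735]
bracketR [ 0.497  -0.0363  0.0695]
stopL [ 0.497  -0.1873  0.0765]
stopLb [ 0.505  -0.1918  0.0232]
stopRb [ 0.505  -0.0566  0.0164]
wallL [ 0.507  -0.1562  0.1099]
wallR [ 0.507  -0.0883  0.1094]
[array([ 0.4919, -0.1268,  0.3464]), array([ 0.4919, -0.1268,  0.3462]), array([ 0.4918, -0.1268,  0.3461]), array([ 0.4918, -0.1268,  0.3459]), array([ 0.4918, -0.1268,  0.3459]), array([ 0.4917, -0.1268,  0.3458])]
```

View pics/s5.png

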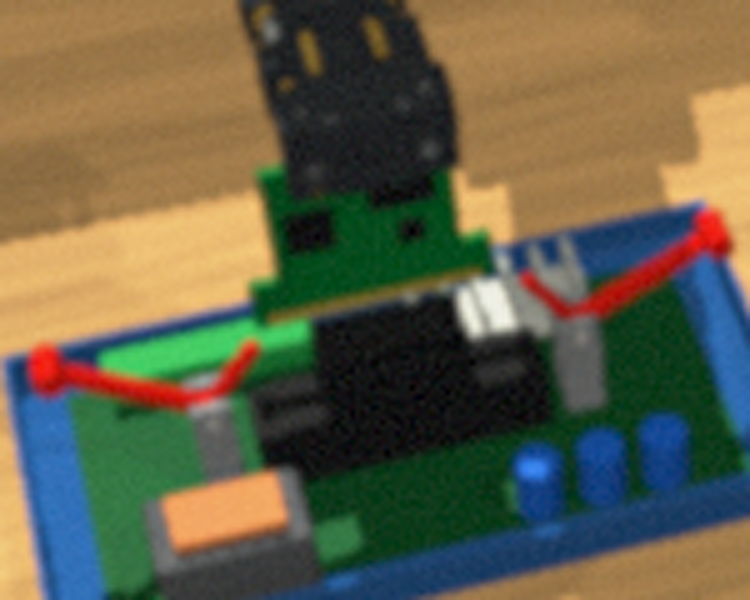

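The view shows the board level above the socket but shifted about 5–6 mm toward −y relative to the brackets; the wrist data agree (+5 mm y, −1.2 mm x). I correct and lower.

>>> play_rows:
  rows:
    - [5,0.005,-0.0012,0,0,0,0]
    - [5,0,0,0,0,0,0]
    - [5,0,0,0.01,0,0,0]
    - [5,0,0,0.01,0,0,0]
    - [5,0,0,0.005,0,0,0]
    - [5,0,0,0,0,0,0]

```text
clock: 10.95
tool_pos: [0.4904, -0.1218, 0.3201]
eef_rot: [0.707, 0.707, -0.0, -0.001]
contact_force: [0.1, 0.4, -1.1]
opening: 0.126
finger_force: 34.9
```

```bash
python3 - <<'E'
from h import *
np.set_printoptions(precision=4,suppress=True)
im=snap('wrist');np.save('w5.npy',im)
s=status.get_state(); print(s['tool_pos'],s['contact_force'],s['moment'])
p=np.array(s['tool_pos']);s['eef_rot']=np.array([.70711,.70711,0,0])
im=im.astype(int);G=im[...,1]-im[...,0];D=im[...,0]-im[...,2]
for v in (164,176,190): print(v,G[v,290:362].tolist())
print('gold',[(v,int(D[v,320:328].max())) for v in range(125,162)])
print('end',[(v,int(G[v,306]),int(G[v,340])) for v in range(95,125)])
for v in (110,115,120,125,130,135,140): print(v,ray('wrist',(324,v),.042,s)-p,ray('wrist',(324,v),.054,s)-p)
E
```

```text
[ 0.4905 -0.1218  0.3204] [ 0.1626  0.5623 -1.1868] [-0.0473  0.0511  0.0071]
164 [59, 58, 58, 60, 58, 62, 63, 63, 58, 65, 64, 66, 66, 16, -2, -2, -1, 2, -2, 2, 1, 3, 2, 2, 1, -2, 2, -2, -5, 2, 74, 94, 91, 92, 92, 93, 91, 95, 102, 98, 105, 30, -51, -24, 6, 3, 3, 0, 0, 1, -4, 1, 0, 1, 0, 0, 0, 1, 1, -1, -1, 0, -2, 11, 46, 55, 59, 52, 59, 55, 55, 52]
176 [59, 60, 56, 61, 60, 59, 60, 62, 60, 61, 61, 62, 65, 26, 1, -2, 1, 0, 1, 2, 3, -3, 2, 2, 2, 2, 0, 0, -9, 6, 132, 159, 163, 163, 160, 166, 161, 167, 166, 161, 169, 92, -60, -21, 7, 6, 3, 4, 2, -1, 1, 4, 1, 0, 2, -3, 1, 1, 1, 0, 2, 1, -1, 23, 49, 57, 57, 53, 53, 57, 56, 59]
190 [59, 58, 58, 60, 58, 64, 60, 62, 61, 62, 64, 67, 59, 19, 3, 1, 2, 4, 6, 3, 0, 1, 6, 2, 5, 5, 2, 4, 3, 12, 41, 43, 40, 47, 45, 45, 49, 52, 51, 46, 54, 27, -23, 8, 16, 4, 8, 3, 8, 7, 7, 6, 8, 7, 7, 6, 7, 8, 11, 10, 6, 6, 5, 11, 41, 57, 58, 58, 61, 65, 57, 59]
gold [(125, 162), (126, 161), (127, 162), (128, 159), (129, 157), (130, 163), (131, 158), (132, 160), (133, 160), (134, 172), (135, 181), (136, 197), (137, 198), (138, 200), (139, 203), (140, 208), (141, 205), 
[... 369 characters left out ...]
 -7), (105, -14, -7), (106, -13, -4), (107, -12, -4), (108, -12, -7), (109, -11, -7), (110, 7, -4), (111, 39, -5), (112, 41, -6), (113, 40, -6), (114, 42, -7), (115, 39, -4), (116, 38, -6), (117, 40, -4), (118, 39, -6), (119, 38, -4), (120, 38, -4), (121, 38, -7), (122, 37, 6), (123, 40, 26), (124, 38, 47)]
110 [-0.0008  0.0821 -0.2784] [-0.0008  0.0814 -0.2664]
115 [-0.0008  0.079  -0.2784] [-0.0008  0.0785 -0.2664]
120 [-0.0008  0.076  -0.2784] [-0.0008  0.0756 -0.2664]
125 [-0.0008  0.073  -0.2784] [-0.0008  0.0727 -0.2664]
130 [-0.0008  0.0699 -0.2784] [-0.0008  0.0697 -0.2664]
135 [-0.0008  0.0668 -0.2784] [-0.0008  0.0668 -0.2664]
140 [-0.0008  0.0637 -0.2784] [-0.0008  0.0638 -0.2664]
```

```bash
cat >> h.py <<'E'
def edges(im,v0,v1,cols=(285,365)):
    "sub-pixel wall outer edges & board edges averaged over rows"
    G=(im[v0:v1,:,1].astype(float)-im[v0:v1,:,0]).mean(0)
    def cr(a,b,th,sg):
        for c in range(a,b,1 if b>a else -1):
            n=c+(1 if b>a else -1)
            if (G[c]-th)*sg<0<=(G[n]-th)*sg: return c+(th-G[c])/(G[n]-G[c])*(n-c)
    return cr(326,285,30,1) if 0 else (wl(G),)
def wl(G):
    th=28; b=[c+(th-G[c])/(G[c+1]-G[c]) for c in range(288,364) if (G[c]-th)*(G[c+1]-th)<0]
    return np.round(b,2)
E
python3 - <<'E'
from h import *
np.set_printoptions(precision=4,suppress=True)
for i in range(12):
    im=cams.snapshot('wrist').astype(float); s=status.get_state()
    G=(im[172:180,:,1]-im[172:180,:,0]).mean(0)
    print(s['clock'],s['tool_pos'],s['eef_rot'],wl(G))
E
```

```text
11.05 [ 0.4906 -0.1218  0.3206] [ 0.7074  0.7068  0.     -0.    ] [302.54 319.19 331.56 352.59]
11.1 [ 0.4906 -0.1218  0.3208] [0.7074 0.7068 0.0001 0.0001] [302.15 319.19 332.47 352.21]
11.15 [ 0.4906 -0.1218  0.3209] [0.7074 0.7068 0.0002 0.0002] [301.86 319.19 332.43 351.88]
11.2 [ 0.4906 -0.1218  0.3209] [0.7074 0.7068 0.0002 0.0002] [301.81 319.18 332.43 351.83]
11.25 [ 0.4906 -0.1218  0.321 ] [0.7074 0.7068 0.0002 0.0002] [301.79 319.17 332.43 351.8 ]
11.3 [ 0.4906 -0.1218  0.3209] [0.7074 0.7068 0.0002 0.0002] [301.82 319.18 332.52 351.81]
11.35 [ 0.4906 -0.1218  0.3209] [0.7074 0.7068 0.0002 0.0001] [301.89 319.18 332.52 351.79]
11.4 [ 0.4906 -0.1218  0.3209] [0.7074 0.7069 0.0001 0.0001] [301.89 319.18 332.3  352.06]
11.45 [ 0.4906 -0.1217  0.3208] [0.7074 0.7069 0.0001 0.0001] [301.9  319.18 332.42 352.18]
11.5 [ 0.4906 -0.1217  0.3208] [0.7074 0.7069 0.0001 0.0001] [302.05 319.18 332.41 352.18]
11.55 [ 0.4905 -0.1218  0.3208] [0.7074 0.7068 0.0001 0.    ] [302.16 319.17 332.42 352.18]
11.6 [ 0.4906 -0.1218  0.3208] [0.7074 0.7069 0.0001 0.    ] [302.24 319.17 332.44 352.26]
```

>>> play_rows:
  rows:
    - [5,0,0.0007,0,0,0,0]
    - [5,0,0,0.004,0,0,0]
    - [5,0,0,0.004,0,0,0]
    - [5,0,0,0,0,0,0]

```text
clock: 12.1
tool_pos: [0.4911, -0.1217, 0.3122]
eef_rot: [0.707, 0.707, -0.0, -0.0]
contact_force: [0.3, -0.7, -2.0]
opening: 0.134
finger_force: 34.9
```

```bash
python3 - <<'E'
from h import *
np.set_printoptions(precision=4,suppress=True)
for i in range(3):
    im=cams.snapshot('wrist').astype(float)
s=status.get_state()
G=(im[172:180,:,1]-im[172:180,:,0]).mean(0)
print(s['clock'],s['tool_pos'],s['eef_rot'],s['contact_force'],s['moment'],wl(G))
D=im[...,0]-im[...,2];G=im[...,1]-im[...,0]
print([(v,int(D[v,323:329].mean()),int(G[v,323:329].mean()),int(G[v,312])) for v in range(128,170)])
E
```

```text
12.25 [ 0.4912 -0.1218  0.3127] [ 0.7074  0.7068  0.     -0.    ] [-0.27    0.2139 -2.0805] [-0.0507  0.1045 -0.0407] [300.55 319.17 332.38 352.27]
[(128, 159, -149, 35), (129, 160, -150, 37), (130, 161, -150, 37), (131, 161, -150, 37), (132, 162, -148, 41), (133, 160, -150, 39), (134, 171, -159, 38), (135, 184, -171, 27), (136, 195, -183, -1), (137, 202, -187, -5), (138, 200, -189, -2), (139, 207, -192, -2), (140, 207, -192, 0), (141, 205, -192, -5), (142, 205, -190, -4), (143, 196, -185, -1), (144, 193, -179, 1), (145, 183, -171, -3), (146, 170, -157, -1), (147, 145, -136, 1), (148, 90, -81, -2), (149, 14, -9, 0), (150, 2, 3, -2), (151, 4, 0, 1), (152, 4, 1, 3), (153, 5, 0, -2), (154, 2, 1, -1), (155, 5, -3, 3), (156, 33, -13, -2), (157, 39, -4, 0), (158, 5, 32, 1), (159, -8, 44, 0), (160, -20, 75, -2), (161, -30, 99, 0), (162, -28, 96, 2), (163, -26, 94, -1), (164, -27, 93, 1), (165, -26, 92, -2), (166, -44, 133, -2), (167, -64, 168, -1), (168, -66, 169, -1), (169, -66, 168, 2)]
```

>>> play_rows:
  rows:
    - [5,0,0.0004,0.004,0,0,0]
    - [5,0,0,0.004,0,0,0]
    - [5,0,0,0.003,0,0,0]
    - [5,0,0,0,0,0,0]

```text
clock: 12.75
tool_pos: [0.4915, -0.1217, 0.3014]
eef_rot: [0.707, 0.707, -0.0, -0.0]
contact_force: [0.5, -0.3, -1.8]
opening: 0.134
finger_force: 34.9
```

>>> play_rows:
  rows:
    - [5,0,0,0.003,0,0,0]
    - [5,0,0,0.003,0,0,0]
    - [5,0,0,0.002,0,0,0]
    - [5,0,0,0,0,0,0]

```text
clock: 13.25
tool_pos: [0.4916, -0.1217, 0.2935]
eef_rot: [0.707, 0.707, -0.0, -0.0]
contact_force: [0.1, -0.9, -1.3]
opening: 0.132
finger_force: 34.9
```

>>> play_rows:
  rows:
    - [5,0,0,0.002,0,0,0]
    - [5,0,0,0.002,0,0,0]
    - [5,0,0,0.002,0,0,0]
    - [5,0,0,0,0,0,0]

```text
clock: 13.75
tool_pos: [0.4916, -0.1218, 0.2875]
eef_rot: [0.707, 0.707, -0.0, -0.0]
contact_force: [0.1, -0.3, -1.7]
opening: 0.129
finger_force: 34.9
```

>>> play_rows:
  rows:
    - [5,0,0,0.002,0,0,0]
    - [5,0,0,0.001,0,0,0]
    - [5,0,0,0,0,0,0]

```text
clock: 14.12
tool_pos: [0.4916, -0.1217, 0.2846]
eef_rot: [0.707, 0.707, 0.0, -0.0]
contact_force: [0.5, -0.7, -2.0]
opening: 0.131
finger_force: 34.9
```

>>> play_rows:
  rows:
    - [5,0,0,0.001,0,0,0]
    - [5,0,0,0.001,0,0,0]
    - [5,0,0,0,0,0,0]

```text
clock: 14.5
tool_pos: [0.4918, -0.1218, 0.2833]
eef_rot: [0.707, 0.707, 0.0, 0.0]
contact_force: [-0.0, -0.1, 5.7]
opening: 0.132
finger_force: 34.9
```

The pads carry the board (about 7.7 N) at an edge height of 40 mm. Releasing.

>>> play_rows:
  rows:
    - [40,0,0,0,0,0,0]
    - [40,0,0,0,0,0,0]
    - [40,0,0,0,0,0,0]
    - [40,0,0,-0.02,0,0,0]
    - [40,0,0,-0.04,0,0,0]
    - [40,0,0,-0.04,0,0,0]
    - [40,0,0,0,0,0,0]

```text
clock: 15.38
tool_pos: [0.4924, -0.122, 0.3852]
eef_rot: [0.707, 0.707, 0.002, 0.002]
contact_force: [0.6, 0.8, 0.6]
opening: 0.399
finger_force: 0.0
```

>>> play_rows:
  rows:
    - [0,0.05,0,0,0,0,0]
    - [0,0.055,0,0,0,0,0]
    - [0,0.055,0,0,0,0,0]
    - [0,0.03,0,0,0,0,0]
    - [0,0,0,0,0,0,0]
    - [0,0,0,0,0,0,0]
    - [0,0,0,0,0,0,0]
  grip_force: 20

```text
clock: 16.25
tool_pos: [0.4917, 0.0665, 0.3825]
eef_rot: [0.708, 0.706, -0.001, 0.0]
contact_force: [0.2, 0.1, 0.4]
opening: 0.004
finger_force: 0.0
```

```bash
python3 - <<'E'
from h import *
np.set_printoptions(precision=4,suppress=True)
sc=snap('scene');s=status.get_state();print(s['clock'],s['tool_pos'],s['contact_force'])
for l in ['lever_left_knob','lever_right_knob','new_board']:
    for d in finder.spot_in('scene',l)[:1]: print(l,round(d['score'],2),toworld('scene',d['at']))
u,v=232,234;b=cv2.resize(sc[v-80:v+70,u-90:u+110],(800,600),interpolation=cv2.INTER_CUBIC);cv2.imwrite('pics/s6.png',b[:,:,::-1])
E
```

```text
16.3 [0.4918 0.0666 0.3826] [-1.2271 -0.4846 -0.2373]
lever_left_knob 0.58 [ 0.7895 -0.2117  0.0236]
new_board 0.79 [ 0.4914 -0.1177  0.1079]
```

View pics/s6.png

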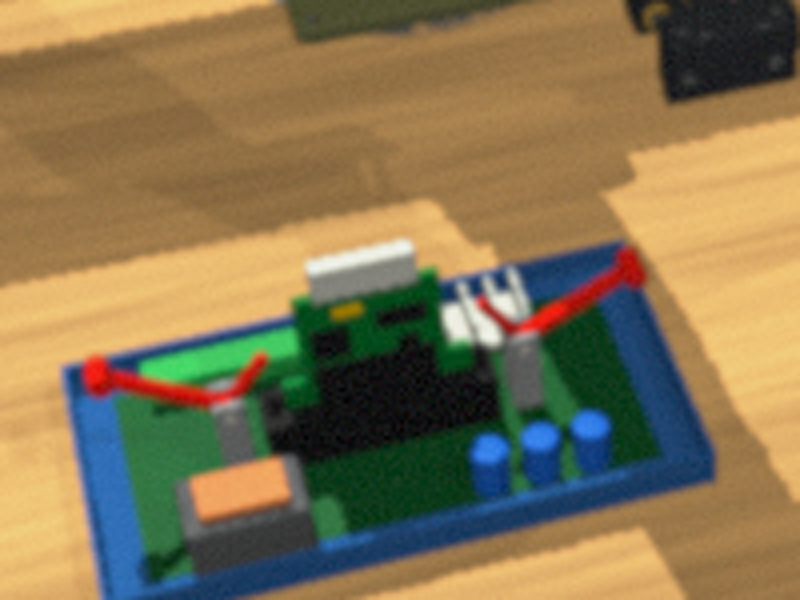

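The board stands upright in the socket; left knob at crop (628,268), right knob at (96,377), both levers still out.

```bash
python3 - <<'E'
from h import *
np.set_printoptions(precision=4,suppress=True)
K,R,t=KRt('scene');o=-R.T@t
for n,x,y in [('L',628,268),('R',96,377)]:
    d=R.T@np.linalg.solve(K,[142+x/4,154+y/4,1.]); X=o+d*(.497-o[0])/d[0]; yc=-.1223
    print(n,X, 'angle', np.arctan2(abs(X[1]-yc)-.086,X[2]-.059)-.09)
s=status.get_state();print(s['tool_pos'],s['eef_rot'])
yc=-.1223
for j in (1.05,1.0,.95,.9,.85,.5,.2,.1,0): print(j,'dy',.086+.078*np.sin(j+.09),'z',.059+.078*np.cos(j+.09))
E
```

```text
L [0.497  0.0287 0.0998] angle 0.9204772737480594
R [ 0.497  -0.2743  0.107 ] angle 0.8518552226535968
[0.4918 0.0674 0.3827] [ 0.7079  0.7063 -0.      0.0001]
1.05 dy 0.1568734126970389 z 0.09157237130875193
1.0 dy 0.15515689932706 z 0.09507385861627346
0.95 dy 0.1532675297249804 z 0.09848518006415671
0.9 dy 0.15121002633084057 z 0.10179780912536382
0.85 dy 0.1489895318315989 z 0.10500346595242566
0.5 dy 0.12939615978719712 z 0.12381337296981275
0.2 dy 0.10830427355817718 z 0.13374302228999038
0.1 dy 0.10073099380816704 z 0.1355963303391471
0 dy 0.09301052683744486 z 0.13668431317493557
```

>>> play_rows:
  rows:
    - [0,0,0,0.05,0,0,0]
    - [0,0,0,0.05,0,0,0]
    - [0,0,0,0.03,0,0,0]
    - [0,0,0,0,0,0,0]
    - [0,-0.008,0,0,0,0,0]
    - [0,-0.006,0,0,0,0,0]
    - [0,0,0,0,0,0,0]

```text
clock: 17.32
tool_pos: [0.4921, 0.0533, 0.2538]
eef_rot: [0.708, 0.706, 0.001, 0.001]
contact_force: [-0.1, 0.6, 0.4]
opening: 0.009
finger_force: 0.0
```

>>> play_rows:
  rows:
    - [0,-0.003,0,0,0,0,0]
    - [0,-0.003,0,0,0,0,0]
    - [0,-0.003,0,0,0,0,0]

```text
clock: 17.7
tool_pos: [0.4919, 0.0487, 0.253]
eef_rot: [0.706, 0.708, 0.002, -0.002]
contact_force: [-0.6, 14.0, 3.9]
opening: 0.006
finger_force: 6.7
```

>>> play_rows:
  rows:
    - [0,-0.001,0,-0.002,0,0,0]
    - [0,-0.001,0,-0.002,0,0,0]

```text
clock: 17.95
tool_pos: [0.4919, 0.0471, 0.2568]
eef_rot: [0.706, 0.709, 0.002, -0.002]
contact_force: [-0.4, 11.2, 0.6]
opening: 0.006
finger_force: 5.0
```

>>> play_rows:
  rows:
    - [0,-0.0015,0,-0.002,0,0,0]
    - [0,-0.0015,0,-0.002,0,0,0]
    - [0,-0.0015,0,-0.002,0,0,0]
    - [0,-0.0015,0,-0.002,0,0,0]

```text
clock: 18.45
tool_pos: [0.4919, 0.042, 0.265]
eef_rot: [0.705, 0.709, 0.003, -0.002]
contact_force: [-1.1, 13.7, 2.3]
opening: 0.003
finger_force: 6.4
```

>>> play_rows:
  rows:
    - [0,-0.002,0,-0.0015,0,0,0]
    - [0,-0.002,0,-0.0015,0,0,0]
    - [0,-0.002,0,-0.0015,0,0,0]
    - [0,-0.002,0,-0.0015,0,0,0]

```text
clock: 18.95
tool_pos: [0.4919, 0.0364, 0.2715]
eef_rot: [0.704, 0.71, 0.004, -0.003]
contact_force: [-2.3, 18.7, 9.5]
opening: 0.004
finger_force: 9.9
```

```bash
python3 - <<'E'
from h import *
np.set_printoptions(precision=4,suppress=True)
sc=snap('scene');s=status.get_state();print(s['clock'],s['tool_pos'],s['contact_force'],s['moment'])
u,v=232,234;b=cv2.resize(sc[v-80:v+70,u-90:u+110],(800,600),interpolation=cv2.INTER_CUBIC);cv2.imwrite('pics/s7.png',b[:,:,::-1])
E
```

```text
19.0 [0.4919 0.0363 0.2717] [-2.7834 19.051  10.6512] [ 3.8346  0.7032 -0.0793]
```

View pics/s7.png

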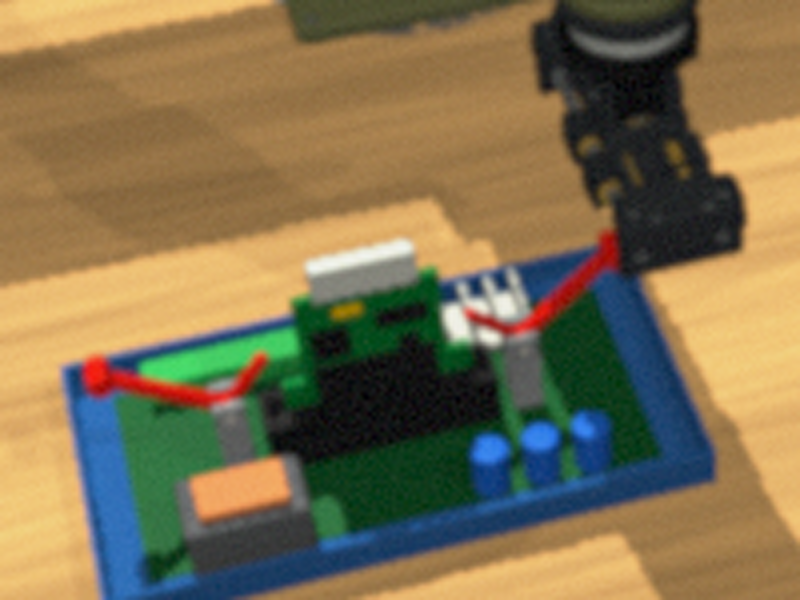

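Lever now at roughly 0.6 rad; the knob slides up along the finger, and friction wastes force. I back off, lower the tip, and resume with more upward motion.

>>> play_rows:
  rows:
    - [0,0.006,0,0,0,0,0]
    - [0,0.006,0,0,0,0,0]
    - [0,0,0,0.012,0,0,0]
    - [0,0,0,0,0,0,0]
    - [0,-0.004,0,0,0,0,0]
    - [0,-0.002,0,0,0,0,0]
    - [0,0,0,0,0,0,0]

```text
clock: 19.88
tool_pos: [0.4915, 0.0373, 0.2588]
eef_rot: [0.706, 0.708, 0.001, -0.001]
contact_force: [-1.6, 6.8, 1.1]
opening: 0.007
finger_force: 3.7
```

>>> play_rows:
  rows:
    - [0,-0.001,0,-0.002,0,0,0]
    - [0,-0.0015,0,-0.002,0,0,0]
    - [0,-0.0015,0,-0.002,0,0,0]
    - [0,-0.0015,0,-0.002,0,0,0]

```text
clock: 20.38
tool_pos: [0.4915, 0.0306, 0.2666]
eef_rot: [0.707, 0.707, 0.0, -0.001]
contact_force: [-0.6, 4.9, -1.2]
opening: 0.007
finger_force: 2.4
```

>>> play_rows:
  rows:
    - [0,-0.002,0,-0.002,0,0,0]
    - [0,-0.002,0,-0.002,0,0,0]
    - [0,-0.002,0,-0.002,0,0,0]

```text
clock: 20.75
tool_pos: [0.4915, 0.0239, 0.2727]
eef_rot: [0.707, 0.707, -0.0, -0.0]
contact_force: [-1.0, 4.9, -0.8]
opening: 0.007
finger_force: 2.1
```

>>> play_rows:
  rows:
    - [0,-0.002,0,-0.0015,0,0,0]
    - [0,-0.002,0,-0.0015,0,0,0]
    - [0,-0.002,0,-0.0012,0,0,0]
    - [0,-0.002,0,-0.001,0,0,0]

```text
clock: 21.25
tool_pos: [0.4916, 0.0159, 0.2781]
eef_rot: [0.707, 0.707, 0.0, -0.0]
contact_force: [-0.7, 6.2, 1.6]
opening: 0.007
finger_force: 3.0
```

>>> play_rows:
  rows:
    - [0,-0.0015,0,-0.0008,0,0,0]
    - [0,-0.0015,0,-0.0008,0,0,0]

```text
clock: 21.5
tool_pos: [0.4916, 0.013, 0.2797]
eef_rot: [0.707, 0.707, 0.0, -0.0]
contact_force: [-1.6, 5.6, 1.3]
opening: 0.006
finger_force: 3.0
```

>>> play_rows:
  rows:
    - [0,-0.0015,0,-0.0007,0,0,0]
    - [0,-0.0015,0,-0.0007,0,0,0]
    - [0,-0.0015,0,-0.0006,0,0,0]

```text
clock: 21.88
tool_pos: [0.4916, 0.0091, 0.2818]
eef_rot: [0.707, 0.707, 0.0, -0.001]
contact_force: [-3.2, 7.1, 1.6]
opening: 0.003
finger_force: 3.9
```

>>> play_rows:
  rows:
    - [0,-0.0015,0,-0.0005,0,0,0]
    - [0,-0.0015,0,-0.0005,0,0,0]

```text
clock: 22.12
tool_pos: [0.4917, 0.0066, 0.2829]
eef_rot: [0.707, 0.707, 0.001, -0.001]
contact_force: [-1.6, 8.9, 3.8]
opening: 0.007
finger_force: 4.5
```

>>> play_rows:
  rows:
    - [0,-0.0015,0,-0.0005,0,0,0]
    - [0,-0.0015,0,-0.0005,0,0,0]

```text
clock: 22.38
tool_pos: [0.4916, 0.0038, 0.284]
eef_rot: [0.707, 0.708, 0.001, -0.001]
contact_force: [-2.0, 9.8, 5.0]
opening: 0.007
finger_force: 4.8
```

>>> play_rows:
  rows:
    - [0,-0.0015,0,-0.001,0,0,0]
    - [0,-0.0015,0,-0.001,0,0,0]

```text
clock: 22.62
tool_pos: [0.4916, 0.0004, 0.2857]
eef_rot: [0.707, 0.707, 0.001, -0.001]
contact_force: [-1.3, 7.8, -0.7]
opening: 0.006
finger_force: 3.7
```

>>> play_rows:
  rows:
    - [0,-0.0015,0,-0.0005,0,0,0]
    - [0,0,0,0,0,0,0]

```text
clock: 22.88
tool_pos: [0.4917, -0.0014, 0.2862]
eef_rot: [0.707, 0.707, 0.0, -0.001]
contact_force: [-1.9, 6.9, 2.2]
opening: 0.004
finger_force: 3.6
```

>>> play_rows:
  rows:
    - [0,-0.0015,0,-0.0003,0,0,0]
    - [0,0,0,0,0,0,0]

```text
clock: 23.12
tool_pos: [0.4916, -0.0027, 0.2866]
eef_rot: [0.707, 0.707, 0.001, -0.001]
contact_force: [-1.7, 7.6, 1.8]
opening: 0.004
finger_force: 3.9
```

>>> play_rows:
  rows:
    - [0,-0.0015,0,-0.0003,0,0,0]
    - [0,-0.0015,0,-0.0003,0,0,0]

```text
clock: 23.38
tool_pos: [0.4917, -0.0053, 0.2873]
eef_rot: [0.707, 0.707, 0.001, -0.001]
contact_force: [-1.6, 8.5, 4.0]
opening: 0.001
finger_force: 4.5
```

>>> play_rows:
  rows:
    - [0,-0.001,0,-0.0002,0,0,0]
    - [0,-0.001,0,-0.0002,0,0,0]

```text
clock: 23.62
tool_pos: [0.4917, -0.0073, 0.2878]
eef_rot: [0.707, 0.707, 0.001, -0.001]
contact_force: [-2.1, 9.0, 4.9]
opening: 0.001
finger_force: 4.7
```

>>> play_rows:
  rows:
    - [0,-0.001,0,-0.0002,0,0,0]
    - [0,-0.001,0,-0.0002,0,0,0]

```text
clock: 23.88
tool_pos: [0.4917, -0.0091, 0.2883]
eef_rot: [0.707, 0.708, 0.001, -0.001]
contact_force: [-2.7, 9.8, 5.2]
opening: 0.007
finger_force: 4.8
```

>>> play_rows:
  rows:
    - [0,-0.001,0,-0.0004,0,0,0]
    - [0,-0.001,0,-0.0004,0,0,0]

```text
clock: 24.12
tool_pos: [0.4917, -0.0112, 0.2889]
eef_rot: [0.707, 0.708, 0.001, -0.001]
contact_force: [-1.0, 9.4, 0.9]
opening: 0.005
finger_force: 4.6
```

>>> play_rows:
  rows:
    - [0,-0.001,0,-0.0004,0,0,0]
    - [0,-0.001,0,-0.0002,0,0,0]

```text
clock: 24.38
tool_pos: [0.4916, -0.0131, 0.2893]
eef_rot: [0.707, 0.708, 0.001, -0.001]
contact_force: [-1.1, 10.4, 1.0]
opening: 0.001
finger_force: 5.0
```

>>> play_rows:
  rows:
    - [0,-0.001,0,-0.0002,0,0,0]
    - [0,0,0,0,0,0,0]

```text
clock: 24.62
tool_pos: [0.4917, -0.0137, 0.2894]
eef_rot: [0.706, 0.708, 0.001, -0.001]
contact_force: [-1.4, 10.2, 1.3]
opening: 0.008
finger_force: 5.1
```

>>> play_rows:
  rows:
    - [0,-0.001,0,0,0,0,0]
    - [0,-0.001,0,0,0,0,0]

```text
clock: 24.88
tool_pos: [0.4917, -0.0147, 0.2895]
eef_rot: [0.706, 0.708, 0.001, -0.002]
contact_force: [-2.2, 13.6, 2.0]
opening: 0.004
finger_force: 7.1
```

>>> play_rows:
  rows:
    - [0,-0.001,0,0,0,0,0]
    - [0,-0.001,0,0,0,0,0]

```text
clock: 25.12
tool_pos: [0.4917, -0.0156, 0.2896]
eef_rot: [0.706, 0.709, 0.002, -0.002]
contact_force: [-2.7, 17.3, 3.4]
opening: 0.005
finger_force: 8.6
```

>>> play_rows:
  rows:
    - [0,-0.0006,0,0,0,0,0]
    - [0,0,0,0,0,0,0]
    - [0,0,0,0,0,0,0]

```text
clock: 25.5
tool_pos: [0.4917, -0.0158, 0.2896]
eef_rot: [0.705, 0.709, 0.002, -0.002]
contact_force: [-1.9, 17.0, 4.2]
opening: 0.006
finger_force: 8.5
```

>>> play_rows:
  rows:
    - [0,-0.0002,0,0,0,0,0]
    - [0,0,0,0,0,0,0]
    - [0,0,0,0,0,0,0]
    - [0,0,0,0,0,0,0]

```text
clock: 26.0
tool_pos: [0.4917, -0.0159, 0.2896]
eef_rot: [0.705, 0.709, 0.002, -0.002]
contact_force: [-1.7, 16.7, 4.1]
opening: 0.008
finger_force: 8.7
```

Stable at ~17 N; a little more to pass 18 N.

>>> play_rows:
  rows:
    - [0,-0.0008,0,0,0,0,0]
    - [0,0,0,0,0,0,0]
    - [0,0,0,0,0,0,0]

```text
clock: 26.38
tool_pos: [0.4917, -0.0163, 0.2897]
eef_rot: [0.705, 0.709, 0.003, -0.003]
contact_force: [-2.2, 17.9, 4.2]
opening: 0.003
finger_force: 9.2
```

>>> play_rows:
  rows:
    - [0,-0.0004,0,0,0,0,0]
    - [0,0,0,0,0,0,0]
    - [0,0,0,0,0,0,0]

```text
clock: 26.75
tool_pos: [0.4917, -0.0164, 0.2897]
eef_rot: [0.705, 0.709, 0.003, -0.003]
contact_force: [-2.8, 19.2, 4.7]
opening: 0.004
finger_force: 9.6
```

Left lever is home and resists 19 N. Retreat, and go round to the right lever.

>>> play_rows:
  rows:
    - [0,0.005,0,0,0,0,0]
    - [0,0.015,0,0,0,0,0]
    - [0,0.015,0,0,0,0,0]
    - [0,0,0,-0.05,0,0,0]
    - [0,0,0,-0.05,0,0,0]
    - [0,-0.05,0,-0.01,0,0,0]
    - [0,-0.06,0,0,0,0,0]
    - [0,-0.06,0,0,0,0,0]

```text
clock: 27.75
tool_pos: [0.4917, -0.1584, 0.3998]
eef_rot: [0.707, 0.707, 0.0, 0.001]
contact_force: [0.6, -0.1, -0.6]
opening: 0.01
finger_force: 0.0
```

>>> play_rows:
  rows:
    - [0,-0.06,0,0,0,0,0]
    - [0,-0.06,0,0,0,0,0]
    - [0,-0.05,0,0,0,0,0]
    - [0,0,0,0,0,0,0]
    - [0,0,0,0,0,0,0]

```text
clock: 28.38
tool_pos: [0.4915, -0.3261, 0.399]
eef_rot: [0.707, 0.707, 0.0, -0.0]
contact_force: [-0.0, 1.3, 1.0]
opening: 0.005
finger_force: 0.0
```

>>> play_rows:
  rows:
    - [0,0,0,0.05,0,0,0]
    - [0,0,0,0.05,0,0,0]
    - [0,0,0,0.046,0,0,0]
    - [0,0,0,0,0,0,0]
    - [0,0.012,0,0,0,0,0]
    - [0,0.008,0,0,0,0,0]
    - [0,0,0,0,0,0,0]

```text
clock: 29.25
tool_pos: [0.4923, -0.3055, 0.2549]
eef_rot: [0.707, 0.708, 0.001, 0.001]
contact_force: [0.1, 0.7, 0.5]
opening: 0.008
finger_force: 0.0
```

>>> play_rows:
  rows:
    - [0,0.002,0,0,0,0,0]
    - [0,0.002,0,0,0,0,0]
    - [0,0.002,0,0,0,0,0]

```text
clock: 29.62
tool_pos: [0.4914, -0.3008, 0.2533]
eef_rot: [0.708, 0.707, 0.0, 0.0]
contact_force: [-0.3, 0.3, 0.0]
opening: -0.001
finger_force: 0.0
```

>>> play_rows:
  rows:
    - [0,0.002,0,0,0,0,0]
    - [0,0.002,0,0,0,0,0]

```text
clock: 29.88
tool_pos: [0.4915, -0.2966, 0.2532]
eef_rot: [0.707, 0.707, 0.0, -0.0]
contact_force: [1.1, -1.0, 0.3]
opening: 0.003
finger_force: 0.0
```

>>> play_rows:
  rows:
    - [0,0.002,0,0,0,0,0]
    - [0,0.001,0,-0.001,0,0,0]

```text
clock: 30.12
tool_pos: [0.4915, -0.2935, 0.2543]
eef_rot: [0.707, 0.707, 0.0, -0.0]
contact_force: [-0.2, 0.2, 0.2]
opening: 0.007
finger_force: 0.0
```

>>> play_rows:
  rows:
    - [0,0.0015,0,-0.001,0,0,0]
    - [0,0.0015,0,-0.001,0,0,0]

```text
clock: 30.38
tool_pos: [0.4915, -0.291, 0.2564]
eef_rot: [0.707, 0.707, -0.0, 0.0]
contact_force: [0.2, -2.4, -1.8]
opening: 0.007
finger_force: 1.5
```

>>> play_rows:
  rows:
    - [0,0.0012,0,-0.002,0,0,0]
    - [0,0.0012,0,-0.002,0,0,0]

```text
clock: 30.62
tool_pos: [0.4913, -0.2893, 0.2604]
eef_rot: [0.708, 0.706, -0.0, 0.001]
contact_force: [0.2, -3.1, -2.9]
opening: 0.003
finger_force: 2.1
```

>>> play_rows:
  rows:
    - [0,0.0015,0,-0.002,0,0,0]
    - [0,0.0015,0,-0.002,0,0,0]
    - [0,0.0015,0,-0.002,0,0,0]

```text
clock: 31.0
tool_pos: [0.4914, -0.2847, 0.2667]
eef_rot: [0.708, 0.707, -0.0, 0.001]
contact_force: [-0.1, -5.7, -1.6]
opening: 0.007
finger_force: 2.6
```

>>> play_rows:
  rows:
    - [0,0.002,0,-0.002,0,0,0]
    - [0,0.002,0,-0.002,0,0,0]
    - [0,0.002,0,-0.002,0,0,0]

```text
clock: 31.38
tool_pos: [0.4913, -0.279, 0.2728]
eef_rot: [0.708, 0.706, -0.001, 0.001]
contact_force: [0.0, -5.9, -1.2]
opening: 0.011
finger_force: 3.0
```

>>> play_rows:
  rows:
    - [0,0.002,0,-0.0015,0,0,0]
    - [0,0.002,0,-0.0015,0,0,0]
    - [0,0.002,0,-0.0012,0,0,0]

```text
clock: 31.75
tool_pos: [0.4913, -0.2738, 0.2774]
eef_rot: [0.708, 0.706, -0.001, 0.002]
contact_force: [-1.7, -9.0, 2.4]
opening: 0.001
finger_force: 4.0
```

>>> play_rows:
  rows:
    - [0,0.002,0,-0.0013,0,0,0]
    - [0,0.002,0,-0.0013,0,0,0]
    - [0,0.002,0,-0.0013,0,0,0]

```text
clock: 32.12
tool_pos: [0.4912, -0.2685, 0.2817]
eef_rot: [0.708, 0.706, -0.001, 0.002]
contact_force: [-2.7, -8.6, 4.4]
opening: 0.007
finger_force: 4.4
```

>>> play_rows:
  rows:
    - [0,0.002,0,-0.001,0,0,0]
    - [0,0.002,0,-0.001,0,0,0]
    - [0,0.002,0,-0.001,0,0,0]

```text
clock: 32.5
tool_pos: [0.4911, -0.2632, 0.2851]
eef_rot: [0.709, 0.706, -0.001, 0.003]
contact_force: [-2.8, -10.1, 7.3]
opening: 0.002
finger_force: 5.1
```

>>> play_rows:
  rows:
    - [0,-0.005,0,0,0,0,0]
    - [0,-0.004,0,0,0,0,0]
    - [0,0,0,0.014,0,0,0]
    - [0,0,0,0,0,0,0]
    - [0,0.004,0,0,0,0,0]
    - [0,0.002,0,-0.001,0,0,0]

```text
clock: 33.25
tool_pos: [0.4914, -0.2632, 0.2703]
eef_rot: [0.707, 0.707, -0.0, 0.0]
contact_force: [-0.0, -3.2, -2.7]
opening: 0.004
finger_force: 1.7
```

>>> play_rows:
  rows:
    - [0,0.0015,0,-0.0015,0,0,0]
    - [0,0.0015,0,-0.001,0,0,0]
    - [0,0.0015,0,-0.001,0,0,0]

```text
clock: 33.62
tool_pos: [0.4914, -0.2587, 0.274]
eef_rot: [0.708, 0.707, -0.0, 0.0]
contact_force: [-0.2, -4.7, -4.0]
opening: 0.003
finger_force: 2.1
```

>>> play_rows:
  rows:
    - [0,0.0015,0,-0.001,0,0,0]
    - [0,0.0015,0,-0.001,0,0,0]
    - [0,0.0015,0,-0.001,0,0,0]

```text
clock: 34.0
tool_pos: [0.4915, -0.254, 0.2769]
eef_rot: [0.707, 0.707, -0.0, 0.0]
contact_force: [-0.7, -5.4, -4.9]
opening: 0.004
finger_force: 2.6
```

Now near the last 0.3 rad; smaller steps.

>>> play_rows:
  rows:
    - [0,0.0015,0,-0.0005,0,0,0]
    - [0,0.0015,0,-0.0005,0,0,0]
    - [0,0.0015,0,-0.0005,0,0,0]

```text
clock: 34.38
tool_pos: [0.4914, -0.25, 0.2785]
eef_rot: [0.708, 0.707, -0.0, 0.0]
contact_force: [-0.1, -5.0, -3.2]
opening: 0.006
finger_force: 3.1
```

>>> play_rows:
  rows:
    - [0,0.0015,0,-0.0005,0,0,0]
    - [0,0.0015,0,-0.0005,0,0,0]

```text
clock: 34.62
tool_pos: [0.4914, -0.2471, 0.2796]
eef_rot: [0.708, 0.707, -0.0, 0.001]
contact_force: [-0.4, -6.1, -2.8]
opening: 0.005
finger_force: 3.2
```

>>> play_rows:
  rows:
    - [0,0.0015,0,-0.0005,0,0,0]
    - [0,0.0015,0,-0.0005,0,0,0]

```text
clock: 34.88
tool_pos: [0.4914, -0.2441, 0.2806]
eef_rot: [0.708, 0.707, -0.0, 0.001]
contact_force: [-0.7, -6.5, -2.0]
opening: 0.008
finger_force: 3.2
```

>>> play_rows:
  rows:
    - [0,0.0012,0,-0.0004,0,0,0]
    - [0,0.0012,0,-0.0004,0,0,0]

```text
clock: 35.12
tool_pos: [0.4914, -0.2417, 0.2814]
eef_rot: [0.708, 0.707, -0.0, 0.001]
contact_force: [-0.7, -5.2, -2.5]
opening: 0.004
finger_force: 3.2
```

>>> play_rows:
  rows:
    - [0,0.0012,0,-0.0004,0,0,0]
    - [0,0.0012,0,-0.0004,0,0,0]

```text
clock: 35.38
tool_pos: [0.4914, -0.2393, 0.2821]
eef_rot: [0.708, 0.707, -0.0, 0.001]
contact_force: [-0.8, -7.0, -3.6]
opening: 0.005
finger_force: 3.1
```

>>> play_rows:
  rows:
    - [0,0.0012,0,-0.0004,0,0,0]
    - [0,0.0012,0,-0.0004,0,0,0]

```text
clock: 35.62
tool_pos: [0.4914, -0.2368, 0.2828]
eef_rot: [0.708, 0.707, -0.0, 0.0]
contact_force: [0.4, -6.3, -4.3]
opening: 0.004
finger_force: 3.2
```

>>> play_rows:
  rows:
    - [0,0.001,0,-0.0003,0,0,0]
    - [0,0.001,0,-0.0003,0,0,0]

```text
clock: 35.88
tool_pos: [0.4914, -0.2348, 0.2833]
eef_rot: [0.708, 0.707, -0.0, 0.0]
contact_force: [0.5, -7.8, -5.7]
opening: 0.005
finger_force: 3.3
```

>>> play_rows:
  rows:
    - [0,0.001,0,-0.0001,0,0,0]
    - [0,0.001,0,-0.0001,0,0,0]

```text
clock: 36.12
tool_pos: [0.4913, -0.2332, 0.2836]
eef_rot: [0.708, 0.706, -0.001, 0.001]
contact_force: [-0.1, -7.6, -5.0]
opening: 0.007
finger_force: 3.7
```

>>> play_rows:
  rows:
    - [0,0.001,0,-0.0001,0,0,0]
    - [0,0.001,0,-0.0001,0,0,0]

```text
clock: 36.38
tool_pos: [0.4912, -0.232, 0.2838]
eef_rot: [0.708, 0.706, -0.001, 0.001]
contact_force: [-0.6, -10.1, -6.0]
opening: 0.005
finger_force: 5.0
```

>>> play_rows:
  rows:
    - [0,0.001,0,-0.0001,0,0,0]
    - [0,0.001,0,-0.0001,0,0,0]

```text
clock: 36.62
tool_pos: [0.4912, -0.2311, 0.284]
eef_rot: [0.708, 0.706, -0.001, 0.002]
contact_force: [1.1, -12.5, -7.7]
opening: 0.005
finger_force: 6.5
```

>>> play_rows:
  rows:
    - [0,0.001,0,0.0006,0,0,0]
    - [0,0.001,0,0.0006,0,0,0]

```text
clock: 36.88
tool_pos: [0.4911, -0.2306, 0.2836]
eef_rot: [0.709, 0.705, -0.002, 0.003]
contact_force: [-2.6, -15.5, 0.7]
opening: 0.001
finger_force: 7.8
```

>>> play_rows:
  rows:
    - [0,0.0008,0,0.0003,0,0,0]
    - [0,0,0,0,0,0,0]

```text
clock: 37.12
tool_pos: [0.491, -0.2304, 0.2837]
eef_rot: [0.709, 0.705, -0.002, 0.004]
contact_force: [-2.4, -15.9, 0.9]
opening: 0.005
finger_force: 7.9
```

>>> play_rows:
  rows:
    - [0,0.001,0,0,0,0,0]
    - [0,0,0,0,0,0,0]
    - [0,0,0,0,0,0,0]

```text
clock: 37.5
tool_pos: [0.491, -0.23, 0.2838]
eef_rot: [0.709, 0.705, -0.002, 0.004]
contact_force: [-2.1, -16.4, 0.5]
opening: 0.005
finger_force: 8.5
```

>>> play_rows:
  rows:
    - [0,0.0006,0,0,0,0,0]
    - [0,0,0,0,0,0,0]
    - [0,0,0,0,0,0,0]

```text
clock: 37.88
tool_pos: [0.491, -0.2297, 0.2838]
eef_rot: [0.71, 0.705, -0.002, 0.005]
contact_force: [-2.3, -17.8, -0.3]
opening: 0.007
finger_force: 9.0
```

>>> play_rows:
  rows:
    - [0,0.0006,0,0,0,0,0]
    - [0,0,0,0,0,0,0]
    - [0,0,0,0,0,0,0]
    - [0,0,0,0,0,0,0]

```text
clock: 38.38
tool_pos: [0.491, -0.2295, 0.2838]
eef_rot: [0.71, 0.704, -0.002, 0.005]
contact_force: [-1.3, -19.0, -0.7]
opening: 0.008
finger_force: 9.4
```

>>> play_rows:
  rows:
    - [0,0.0004,0,0,0,0,0]
    - [0,0,0,0,0,0,0]
    - [0,0,0,0,0,0,0]

```text
clock: 38.75
tool_pos: [0.4909, -0.2294, 0.2838]
eef_rot: [0.71, 0.704, -0.003, 0.005]
contact_force: [-1.8, -19.5, 0.6]
opening: 0.005
finger_force: 9.7
```

Right lever is home and resists 19.5 N. I retreat and check that the left one still resists.

>>> play_rows:
  rows:
    - [0,-0.005,0,0,0,0,0]
    - [0,-0.015,0,0,0,0,0]
    - [0,-0.015,0,0,0,0,0]
    - [0,0,0,-0.05,0,0,0]
    - [0,0,0,-0.05,0,0,0]
    - [0,0.05,0,-0.016,0,0,0]
    - [0,0.06,0,0,0,0,0]
    - [0,0.06,0,0,0,0,0]

```text
clock: 39.75
tool_pos: [0.4917, -0.0858, 0.3989]
eef_rot: [0.707, 0.707, 0.001, -0.0]
contact_force: [1.6, 0.5, -0.0]
opening: 0.005
finger_force: 0.0
```

>>> play_rows:
  rows:
    - [0,0.06,0,0,0,0,0]
    - [0,0.05,0,0,0,0,0]
    - [0,0,0,0,0,0,0]
    - [0,0,0,0.05,0,0,0]
    - [0,0,0,0.05,0,0,0]
    - [0,0,0,0.015,0,0,0]
    - [0,0,0,0,0,0,0]

```text
clock: 40.62
tool_pos: [0.4918, 0.0217, 0.2833]
eef_rot: [0.708, 0.707, -0.001, -0.0]
contact_force: [0.7, 0.1, 0.3]
opening: 0.004
finger_force: 0.0
```

>>> play_rows:
  rows:
    - [0,-0.01,0,0,0,0,0]
    - [0,-0.01,0,0,0,0,0]
    - [0,-0.007,0,0,0,0,0]
    - [0,-0.003,0,0,0,0,0]
    - [0,0,0,0,0,0,0]

```text
clock: 41.25
tool_pos: [0.4917, -0.008, 0.2837]
eef_rot: [0.708, 0.707, 0.0, 0.0]
contact_force: [0.5, 0.0, -0.7]
opening: 0.004
finger_force: 0.0
```

>>> play_rows:
  rows:
    - [0,-0.002,0,0,0,0,0]
    - [0,-0.002,0,0,0,0,0]
    - [0,0,0,0,0,0,0]

```text
clock: 41.62
tool_pos: [0.4917, -0.0118, 0.2835]
eef_rot: [0.707, 0.707, -0.0, -0.0]
contact_force: [-1.3, -0.5, -0.2]
opening: 0.003
finger_force: 0.0
```

>>> play_rows:
  rows:
    - [0,-0.0015,0,0,0,0,0]
    - [0,-0.001,0,0,0,0,0]
    - [0,-0.001,0,0,0,0,0]
    - [0,0,0,0,0,0,0]

```text
clock: 42.12
tool_pos: [0.4918, -0.0134, 0.2835]
eef_rot: [0.706, 0.708, 0.001, -0.001]
contact_force: [-1.3, 6.6, 0.6]
opening: 0.003
finger_force: 3.2
```

>>> play_rows:
  rows:
    - [0,-0.001,0,0,0,0,0]
    - [0,-0.001,0,0,0,0,0]
    - [0,0,0,0,0,0,0]

```text
clock: 42.5
tool_pos: [0.4918, -0.0144, 0.2836]
eef_rot: [0.706, 0.708, 0.001, -0.001]
contact_force: [-1.2, 9.1, 2.2]
opening: 0.01
finger_force: 4.5
```

>>> play_rows:
  rows:
    - [0,-0.001,0,0,0,0,0]
    - [0,-0.001,0,0,0,0,0]
    - [0,0,0,0,0,0,0]

```text
clock: 42.88
tool_pos: [0.4918, -0.0151, 0.2837]
eef_rot: [0.705, 0.709, 0.002, -0.002]
contact_force: [-1.8, 11.6, 4.0]
opening: 0.002
finger_force: 6.1
```

>>> play_rows:
  rows:
    - [0,-0.001,0,0,0,0,0]
    - [0,-0.001,0,0,0,0,0]
    - [0,0,0,0,0,0,0]

```text
clock: 43.25
tool_pos: [0.4918, -0.0159, 0.2838]
eef_rot: [0.705, 0.709, 0.003, -0.003]
contact_force: [-1.2, 16.4, 4.8]
opening: 0.005
finger_force: 7.8
```

>>> play_rows:
  rows:
    - [0,-0.0008,0,0,0,0,0]
    - [0,-0.0006,0,0,0,0,0]
    - [0,0,0,0,0,0,0]
    - [0,0,0,0,0,0,0]

```text
clock: 43.75
tool_pos: [0.4918, -0.0164, 0.2838]
eef_rot: [0.705, 0.71, 0.003, -0.003]
contact_force: [-1.7, 17.4, 5.7]
opening: 0.006
finger_force: 9.0
```

>>> play_rows:
  rows:
    - [0,0.005,0,0,0,0,0]
    - [0,0.015,0,0,0,0,0]
    - [0,0.02,0,0,0,0,0]
    - [0,0,0,-0.05,0,0,0]
    - [0,0,0,-0.05,0,0,0]
    - [0,0,0,-0.05,0,0,0]
    - [0,0,0,0,0,0,0]
    - [0,0,0,0,0,0,0]

```text
clock: 44.75
tool_pos: [0.4913, 0.0173, 0.433]
eef_rot: [0.707, 0.707, -0.0, -0.0]
contact_force: [-0.4, -0.2, -0.0]
opening: 0.008
finger_force: 0.0
```

```bash
python3 - <<'E'
from h import *
np.set_printoptions(precision=4,suppress=True)
snap('scene')
s=status.get_state();print(s['clock'],s['tool_pos'],s['contact_force'])
for l in ['new_board','old_board','lever_left_knob','lever_right_knob']:
    for d in finder.spot_in('scene',l)[:2]: print(l,round(d['score'],2),toworld('scene',d['at']))
E
```

```text
44.8 [0.4912 0.0173 0.4324] [ 0.0881 -0.8305  0.3196]
new_board 0.95 [ 0.4935 -0.1226  0.1061]
old_board 0.7 [0.4707 0.2848 0.0771]
old_board 0.48 [0.7956 0.014  0.0581]
lever_left_knob 0.66 [ 0.494  -0.0366  0.0968]
lever_right_knob 0.47 [ 0.4933 -0.2127  0.0976]
lever_right_knob 0.32 [ 0.5121 -0.1349  0.0159]
```

```bash
python3 -c "
from plant import r
print(r.finish_job())"
```

```text
the job is handed in; nothing more can be done
None
```

The new green board stands in the socket, pressed down by the left lever and then the right; the last steady pushes read about 18 N (left, re-checked after the right) and 19.5 N (right), the highest reading was about 22 N, the gripper was clear of everything, and the job was handed in at about 45 s, with no verdict returned.

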